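# Prop the warming shelf on its screw foot and load the mugs

### The job

Lay the packing board flat on the bench with its yellow square under the warming shelf's raised screw foot, then turn the red knob clockwise to screw the foot down until it just touches the board and bears lightly on it (rubber foot squashed no more than 2 or 3 mm). Only after that, stand each mug that is on the bench upright in the middle of the ring of its own colour on the shelf (there may be two or three mugs, and a mug may get knocked on the way). Leave the jug, bowls and spoon where they are.

Things in the scene. Friction and masses are not known exactly. Their poses are not given: they have to be found in the camera images.
- stand: low steel warming shelf fixed to the bench: box 160 mm deep (x), y -170 to +200 mm, top face 75 mm above its origin, sides' lower edge 30 mm, short legs. Origin at bench level (3 mm more or less), axes level. At its -y end an ear (60 mm wide, top at 62, underside at 50 mm) reaches to y = -260 mm and carries the screw foot, whose upright axis is at x = 0, y = -230 mm
- knob (a joint): turn of the foot's knob in rad, 0 to 12, growing clockwise seen from above; clockwise lowers knob and foot by 14 mm a turn (2.228 mm per rad). At the start the foot is some 5 to 18 mm higher than the board is thick. Stiff (0.09 Nm), stays where left
- knob_grip (a point): middle of the red knob on top of the screw, a bar 64 mm long (this frame's x), 16 mm wide (y; grip across this), 30 mm tall (15 mm above and below this point), some 100 to 120 mm above the bench; turns and comes down with the screw. Below the bar are only the 14 mm spindle and, at 74 mm, the ear's collar
- sole: black rubber foot under the screw, a disc 36 mm across, 8 mm thick; origin at the centre of its underside, z up; does not turn. Unloaded its underside is 90 mm below knob_grip; once it touches, it is pushed up against 4 N per mm (6 mm at most) and this distance shrinks by that squash
- board: wooden packing board, plate 180 mm long (x), 64 mm wide (y), 12 mm thick, 0.15 kg; origin at the centre of its underside. At x = -65 mm stands a dark grip block, 45 mm long (x), 24 mm wide (y; grip across this), top 54 mm above the underside. At x = +55 mm a 44 mm yellow square is painted on the top face: the foot belongs on it
- mug_blue: blue enamel mug, 60 mm outer diameter at the rim, 78 mm high, 3 mm wall, 0.14 kg, origin at the centre of its underside, handle towards its +y (out to about 60 mm from the axis); can be gripped from above across any line that clears the handle, such as its x axis. May be absent
- mug_red: red enamel mug, 60 mm outer diameter at the rim, 78 mm high, 3 mm wall, 0.14 kg, origin at the centre of its underside, handle towards its +y (out to about 60 mm from the axis); can be gripped from above across any line that clears the handle, such as its x axis. May be absent
- mug_green: green enamel mug, 60 mm outer diameter at the rim, 78 mm high, 3 mm wall, 0.14 kg, origin at the centre of its underside, handle towards its +y (out to about 60 mm from the axis); can be gripped from above across any line that clears the handle, such as its x axis. May be absent
- mark_blue (a point): centre of the blue ring (84 mm across) painted on the shelf's top face, on that face; the three rings lie in a row 120 mm apart along the stand's y
- mark_red (a point): centre of the red ring (84 mm across) painted on the shelf's top face, on that face; the three rings lie in a row 120 mm apart along the stand's y
- mark_green (a point): centre of the green ring (84 mm across) painted on the shelf's top face, on that face; the three rings lie in a row 120 mm apart along the stand's y
- jug: bystander: yellow plastic jug, 110 mm across, 216 mm high, origin under its centre
- bowls: bystander: tier of three aluminium bowls, 170 mm across, 150 mm high with its carrying wire, origin under its centre
- spoon: bystander: bamboo spoon 200 mm long lying along its x

How it is judged:
By the outcome, as a careful person would: the job done as asked, in the order asked, and still so for the second after the job is handed in, with the robot touching nothing.
Of mug_blue, mug_red, mug_green only 2 to 3 are there at a start; the rules pass over those that are not, and their reading is None.
At some moment in a run one of mug_blue, mug_red, mug_green may be knocked a few centimetres aside while the robot is not near it.
It also fails if it takes over 208 s, if anything falls off the work surface, if the arm or the gripper's body presses on something with over 40 N, if the wrist force passes 120 N, or if a joint passes its speed limit or range.

### The arm

A 6-joint arm with a two-finger parallel gripper is mounted at the origin on the work surface. World frame = base frame: x ahead of the robot, y to its left, z up, the work surface at z = 0. Lengths are in m, angles in degrees, forces in N, time in s.
With the tool pointing down it reaches from about 0.3 to 0.85 m from the base axis. Payload 5.4 kg.
Tool frame: the origin (TCP) lies at the very end of the fingers, on their centre line; the grasp point (between the pads) lies 19 mm behind it; z points along the fingers, y is the direction in which the jaws open and shut (so a half turn about z gives the same grasp; the last joint's range is limited). The gripper opens to 85 mm and grips with 20 to 120 N. Pads are 22 mm wide; open, the fingers measure 114 mm over their backs; the gripper's body (76 mm by 85 mm) begins 54 mm behind the grasp point. The pads swing forward as they close: fully open they stand 13 mm farther back than shut.
Start: joints at [-87.439, 9.076, 91.501, -0, 79.423, -12.038], TCP at [0.145, -0.556, 0.231] pointing down, gripper open.
Joint ranges: [-166.64, 166.64], [-54.1, 131.32], [10.49, 154.53], [-73.88, 253.88], [9.74, 151.15], [-171.62, 171.62]. Speed limits (degrees/s): [147.25, 147.25, 180, 180, 180, 180].

### API

Orientations are given as a 3x3 rotation matrix whose columns are the frame's x, y, z axes.
In Python, from rig import manip, imaging gives the robot as it stands. The module is installed in compiled form; this text tells all that it offers.
- The arm moves only by the tool apply_moves, never from a script. Its argument "plan" is a list of rows, each a list of 7 numbers: the shift along the tool's x, y, z in units of 50 mm (1.0 is 50 mm), then the turn, a rotation vector about the tool's x, y, z in units of 6 degrees (1.0 is 6 degrees), then the opening, from 0 (shut) to 1 (fully open). A call has 1 to 12 rows; each row is the pose to reach, as a shift and turn from the pose measured when the call began, along the tool's axes at that moment; what a row does not reach only later rows make up. A row lasts 1/10 s, in which the tool goes at most 50 mm and 8.59 degrees, less where a joint would pass 70% of its speed; a pose out of reach is approached as far as the arm can. A call with a gripper value outside its range is refused whole. The fingers move at their own pace and stop on an object; the grip force is fixed at half the most. Time passes only in rows, so rows that repeat a pose let the fingers close. It gives the time, the measured TCP pose, the force and the opening at its end, in the units of the state.
- manip.get_state(): the state, without advancing time (a new reading comes with each control period).
- imaging.get_image(name): name is "scene" or "top" or "wrist"; returns a dict with "img" (400x640x3 uint8, red, green, blue), "z_map" (400x640 float32, m along the optical axis (not along the pixel's ray), 0 where there is no reading), "fx", "fy", "cx", "cy" (pixels), "rvec" (rotation vector, rad) and "tvec" (3), from world to camera coordinates, as OpenCV has them. Camera axes: x right, y down, z forward; pixel columns grow to the right and rows downward; lengths in m; the calibration is good to about 2 mm. A picture is of the moment at which its call begins.
- manip.hand_in(): hands the job in, once; it reports no verdict.
The state is a dict: "t": time; "qpos": joint angles; "joint_velocities": joint speeds; "effort": joint torques, N m; "tool_pos": TCP position; "orientation": TCP orientation; "wrist_force": force on the tool from outside, world axes, zero at the start; "wrist_torque": the same for the moment, N m; "opening": finger opening in m.
Only numpy, scipy, OpenCV 4.12 (cv2) and the standard library are available. Lean on these libraries where they do the work, as an engineer would, in place of code of your own. Each camera call takes 0.05 s, during which the arm holds its last target.

## Working session

There is one attempt and no reset: what is moved stays moved. The work goes in short steps, Python scripts to look and compute and a tool call to move; the robot and the scene stay as the last step left them, time stands still between calls to the robot, and variables do not carry over. Pictures are saved under pics/ and viewed, and the job is handed in when it is done.

Besides the shell and the picture viewer there is one more tool, called after "Emit:" by a JSON object that holds its "fn" and its "kwargs". apply_moves: Moves the arm, as the interface text tells. Its arguments: {"type":"object","properties":{"plan":{"type":"array"}},"required":["plan"]}

```bash
mkdir -p pics; ls; cat > h.py <<'E'
import numpy as np, cv2
from rig import manip, imaging
def cap(name, fn=None):
    d=imaging.get_image(name)
    if fn: cv2.imwrite('pics/'+fn+'.png', d['img'][:,:,::-1])
    R,_=cv2.Rodrigues(np.array(d['rvec'],float)); t=np.array(d['tvec'],float).reshape(3)
    d['R']=R; d['t']=t
    return d
def ray(d,u,v):
    c=-d['R'].T@d['t']; r=d['R'].T@np.array([(u-d['cx'])/d['fx'],(v-d['cy'])/d['fy'],1.]); return c,r
def onplane(d,u,v,z):
    c,r=ray(d,u,v); return c+r*(z-c[2])/r[2]
def cloud(d):
    v,u=np.mgrid[0:400,0:640]; z=d['z_map'].astype(float)
    p=np.stack([(u-d['cx'])/d['fx']*z,(v-d['cy'])/d['fy']*z,z],-1)
    P=(p-d['t'])@d['R']; P[z<=0]=np.nan; return P
def proj(d,p):
    q=d['R']@np.array(p)+d['t']; return d['fx']*q[0]/q[2]+d['cx'], d['fy']*q[1]/q[2]+d['cy']
def st():
    s=manip.get_state(); return s
E
python3 - <<'E'
from h import *
for n in ['scene','top','wrist']:
    d=cap(n,n+'0'); print(n,d['fx'],(-d['R'].T@d['t']).round(3),d['R'].round(2).tolist())
s=st();print({k:np.round(v,3).tolist() for k,v in s.items()})
E
```

```text
pics
scene 361.51914202940407 [1.143 0.443 0.671] [[-0.58, 0.81, 0.01], [0.48, 0.35, -0.81], [-0.66, -0.47, -0.59]]
top 501.3307122402508 [0.432 0.013 1.457] [[0.01, -1.0, 0.01], [-1.0, -0.02, -0.09], [0.09, -0.0, -1.0]]
wrist 282.4563116609739 [ 0.212 -0.539  0.373] [[0.25, -0.97, -0.0], [-0.93, -0.24, 0.27], [-0.26, -0.07, -0.96]]
{'t': 0.15, 'qpos': [-87.44, 9.104, 91.554, -0.001, 79.425, -12.04], 'joint_velocities': [0.018, -0.182, -0.239, 0.01, -0.07, -0.058], 'effort': [0.001, -39.638, -33.179, -0.0, 0.005, -0.0], 'tool_pos': [0.145, -0.556, 0.231], 'orientation': [[0.968, 0.252, -0.0], [0.252, -0.968, 0.001], [0.0, -0.001, -1.0]], 'wrist_force': [-0.512, 1.182, -0.628], 'wrist_torque': [-0.044, -0.009, -0.035], 'opening': 0.085}
```

View pics/top0.png

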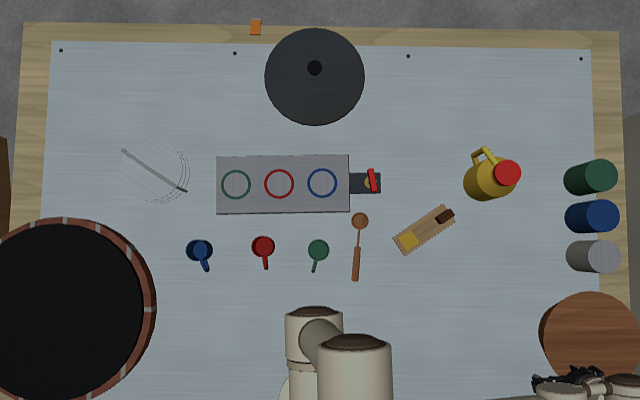

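View pics/scene0.png

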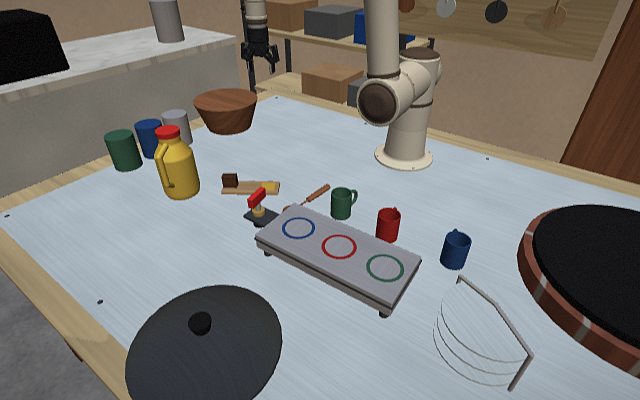

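View pics/wrist0.png

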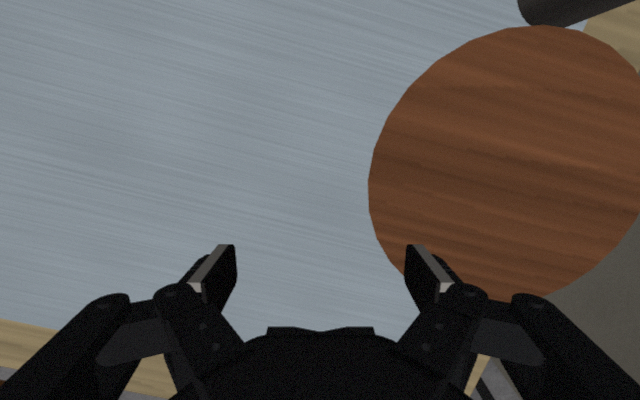

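The top view shows the shelf at (216–350, 154–214) with its ear and knob at (372,181). The board is at (425,229), with its block at the right. The mugs are at (200,249) blue, (263,245) red and (318,249) green, and the spoon is at (357,245).

```bash
cat > m.py <<'E'
from h import *
def masks(d):
    h=cv2.cvtColor(d['img'],cv2.COLOR_RGB2HSV); H,S,V=[h[:,:,i].astype(int) for i in range(3)]
    return dict(red=((H<8)|(H>172))&(S>150)&(V>60), blue=(H>100)&(H<125)&(S>130), green=(H>60)&(H<95)&(S>80), yellow=(H>18)&(H<30)&(S>150)&(V>90)), (H,S,V)
def comps(m,mn=25):
    n,l,s,c=cv2.connectedComponentsWithStats(m.astype(np.uint8),connectivity=8)
    return [(c[i],s[i],l==i) for i in range(1,n) if s[i][4]>=mn]
if __name__=='__main__':
  for n in ['top','scene']:
    d=cap(n); P=cloud(d); M,_=masks(d)
    print(n)
    for k,m in M.items():
        for c,s,l in comps(m):
            p=P[l]; print(k,c.round(1),s[:5].tolist(),'med',np.nanmedian(p,0).round(3),'zr',np.nanpercentile(p[:,2],[5,95]).round(3))
E
python3 m.py
python3 - <<'E'
from h import *
d=cap('top'); i=d['img'][140:300,180:480]; cv2.imwrite('pics/topz.png',cv2.resize(i[:,:,::-1],None,fx=2.6,fy=2.6,interpolation=cv2.INTER_CUBIC))
d=cap('scene'); i=d['img'][140:330,200:480]; cv2.imwrite('pics/scz.png',cv2.resize(i[:,:,::-1],None,fx=2.8,fy=2.8,interpolation=cv2.INTER_CUBIC))
E
```

```text
top
red [506.8 172.4] [493, 160, 28, 26, 564] med [ 0.628 -0.468  0.215] zr [0.21 0.22]
red [278.5 183.4] [264, 169, 30, 29, 179] med [0.609 0.116 0.072] zr [0.068 0.078]
red [372.  179.9] [367, 169, 11, 23, 151] med [ 0.615 -0.14   0.125] zr [0.11  0.129]
red [263.3 248.5] [252, 237, 21, 33, 353] med [0.429 0.156 0.006] zr [-0.001  0.079]
blue [322.  182.8] [307, 169, 30, 29, 180] med [ 0.613 -0.007  0.073] zr [0.068 0.077]
blue [592.1 216.4] [565, 200, 55, 33, 1487] med [ 0.528 -0.737  0.117] zr [0.018 0.123]
blue [199.4 252. ] [186, 240, 27, 32, 514] med [0.418 0.339 0.026] zr [0.001 0.077]
green [590.8 177.2] [564, 159, 54, 37, 1456] med [ 0.636 -0.737  0.116] zr [0.02  0.123]
green [235.6 184.3] [221, 170, 30, 29, 188] med [0.603 0.234 0.072] zr [0.067 0.077]
green [317.7 251.4] [308, 240, 21, 33, 382] med [0.423 0.004 0.005] zr [-0.001  0.078]
yellow [486.6 175.3] [464, 147, 53, 49, 980] med [ 0.63  -0.435  0.154] zr [0.069 0.183]
yellow [408.4 240.1] [399, 230, 20, 21, 231] med [ 0.458 -0.258  0.012] zr [0.007 0.017]
scene
red [166.9 131.8] [155, 125, 25, 15, 305] med [ 0.635 
[... 446 characters left out ...]
0.217]
blue [147.5 135.9] [134, 119, 27, 40, 673] med [ 0.558 -0.736  0.094] zr [0.018 0.123]
blue [297.7 228.3] [282, 218, 33, 21, 135] med [ 0.62  -0.     0.075] zr [0.073 0.077]
blue [454.9 249.8] [440, 229, 31, 41, 890] med [0.442 0.338 0.053] zr [0.009 0.079]
green [123.  149.8] [104, 130, 39, 42, 1111] med [ 0.655 -0.725  0.079] zr [0.012 0.122]
green [341.6 202.7] [331, 188, 26, 32, 629] med [0.443 0.012 0.052] zr [0.009 0.078]
green [384.6 268.6] [366, 255, 38, 27, 190] med [0.612 0.239 0.075] zr [0.073 0.076]
yellow [176.2 168.6] [154, 136, 44, 64, 1970] med [ 0.653 -0.426  0.116] zr [0.02  0.184]
yellow [268.5 185.7] [262, 183, 14, 7, 81] med [ 0.457 -0.254  0.014] zr [0.013 0.016]
```

View pics/topz.png

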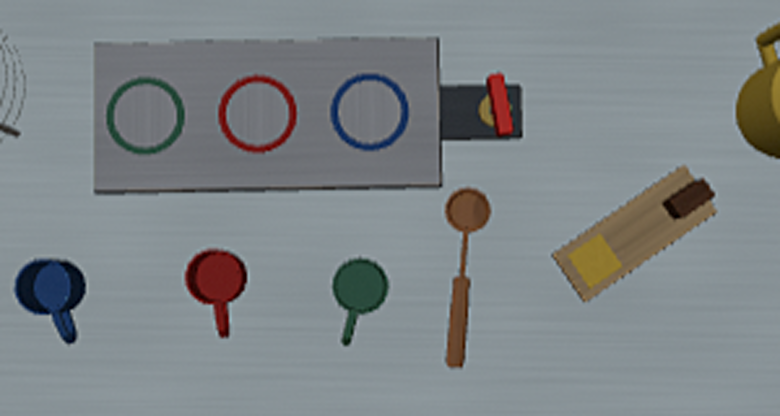

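View pics/scz.png

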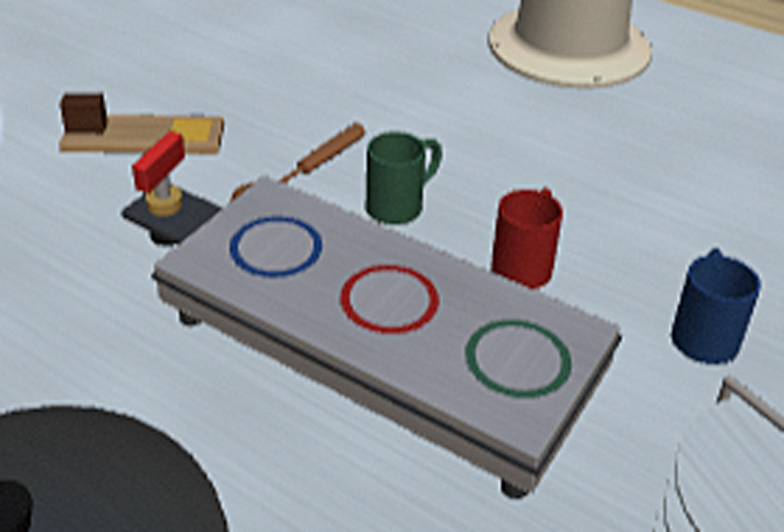

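```bash
cat > m2.py <<'E'
from h import *
from m import masks,comps
def ellc(l):
    c,_=cv2.findContours(l.astype(np.uint8),cv2.RETR_EXTERNAL,cv2.CHAIN_APPROX_NONE); return cv2.fitEllipse(max(c,key=len))[0]
if __name__=='__main__':
  res={}
  for n in ['top','scene']:
    d=cap(n); P=cloud(d); M,(H,S,V)=masks(d)
    for k in ['blue','red','green']:
      for c,s,l in comps(M[k]):
        z=np.nanmedian(P[l][:,2]); x=np.nanmedian(P[l][:,0]); y=np.nanmedian(P[l][:,1])
        if abs(z-.073)<.006 and s[4]<260 and .5<x<.7: print(n,'ring',k,onplane(d,*ellc(l),.075).round(4))
    for c,s,l in comps(M['yellow']):
        if s[4]<400: print(n,'sq',onplane(d,*c,.012).round(4))
    # rim heights: mugs
    if n=='top':
      for nm,box in dict(blue=(.33,.48,.28,.40),red=(.33,.48,.1,.22),green=(.33,.48,-.05,.06)).items():
        sel=(P[...,0]>box[0])&(P[...,0]<box[1])&(P[...,1]>box[2])&(P[...,1]<box[3])&M[nm]
        v,u=np.nonzero(sel); print(nm,len(u),P[sel][:,2].max().round(3))
    # board mask by height
    sel=(np.abs(P[...,2]-.012)<.006)&(P[...,0]>.38)&(P[...,0]<.62)&(P[...,1]<-.17)&(P[...,1]>-.42)&(S>60)
    l=max(comps(sel),key=lambda q:q[1][4])[2]|((S>60)&(P[...,0]>.38)&(P[...,0]<.62)&(P[...,1]<-.20)&(P[...,1]>-.42)&(P[...,2]<.07)&(P[...,2]>.005))
    v,u=np.nonzero(l); print(n,'board px',u.min(),u.max(),v.min(),v.max())
    if n=='top':
      pts=np.array([onplane(d,a,b,.012)[:2] for a,b in zip(u,v)])*1000
      print('board rect',cv2.minAreaRect(pts.astype(np.float32)))
    blk=(P[...,2]>.035)&(P[...,2]<.07)&(P[...,0]>.42)&(P[...,0]<.62)&(P[...,1]<-.25)&(P[...,1]>-.40)
    v,u=np.nonzero(blk); 
    pts=np.array([onplane(d,a,b,.054)[:2] for a,b in zip(u,v)])*1000; print(n,'block',P[blk][:,2].max(),cv2.minAreaRect(pts.astype(np.float32)),len(u))
    k=[l for c,s,l in comps(M['red']) if abs(np.nanmedian(P[l][:,1])+.137)<.03][0]
    zz=np.nanpercentile(P[k][:,2],[50,90,98]); print(n,'knob z',zz)
    if n=='top':
      top=k&(P[...,2]>.118); v,u=np.nonzero(top); 
      pts=np.array([onplane(d,a,b,.128)[:2] for a,b in zip(u,v)])*1000; print('knobtop',cv2.minAreaRect(pts.astype(np.float32)))
E
python3 m2.py
```

```text
top ring blue [ 0.6123 -0.0058  0.075 ]
top ring red [0.6083 0.1139 0.075 ]
top ring green [0.6044 0.2335 0.075 ]
top sq [ 0.458  -0.2583  0.012 ]
blue 514 0.086
red 351 0.086
green 381 0.083
top board px 393 469 183 255
board rect ((518.7232666015625, -340.4288330078125), (68.63851165771484, 276.1676940917969), 37.10353469848633)
top block 0.060437320289211685 ((527.1055297851562, -353.40130615234375), (24.701265335083008, 49.74240493774414), 34.13211441040039) 154
top knob z [0.12478939 0.1287323  0.13171902]
knobtop ((615.6393432617188, -140.25592041015625), (60.62861633300781, 15.83741283416748), 10.552382469177246)
scene ring blue [ 0.6157 -0.0037  0.075 ]
scene ring red [0.6112 0.1161 0.075 ]
scene ring green [0.608 0.236 0.075]
scene sq [ 0.4547 -0.2575  0.012 ]
scene board px 192 279 174 193
scene block 0.05859689304738198 ((537.8521118164062, -343.7142028808594), (51.71663284301758, 52.182743072509766), 36.39591598510742) 140
scene knob z [0.11902917 0.12813155 0.12894653]
```

```bash
cat > mv.py <<'E'
from h import *
from scipy.spatial.transform import Rotation as Ro
import sys
def Rt(a):
    a=np.radians(a); return np.array([[np.cos(a),np.sin(a),0],[np.sin(a),-np.cos(a),0],[0,0,-1]])
def rel(x,y,z,a):
    s=st(); R=np.array(s['orientation']); p=np.array(s['tool_pos'])
    d=R.T@(np.array([x,y,z])-p)/.05; r=Ro.from_matrix(R.T@Rt(a)).as_rotvec(degrees=True)/6
    print('pos',p.round(4),'a',np.degrees(np.arctan2(R[1,0],R[0,0])).round(2),'t',round(s['t'],2),'f',np.round(s['wrist_force'],1),'open',round(s['opening'],4))
    print('row',np.round(d,3).tolist(),np.round(r,3).tolist())
if __name__=='__main__': rel(*map(float,sys.argv[1:]))
E
python3 mv.py .50 -.365 .2 126
```

```text
pos [ 0.1449 -0.5564  0.2312] a 14.6 t 0.45 f [0.  0.2 0.2] open 0.0851
row [7.838, -1.914, 0.625] [-0.001, -0.002, -18.567]
```

Emit:
{"fn": "apply_moves", "kwargs": {"plan": [[7.84,-1.91,0.62,0,0,-18.57,1],[7.84,-1.91,0.62,0,0,-18.57,1],[7.84,-1.91,0.62,0,0,-18.57,1],[7.84,-1.91,0.62,0,0,-18.57,1],[7.84,-1.91,0.62,0,0,-18.57,1],[7.84,-1.91,0.62,0,0,-18.57,1],[7.84,-1.91,0.62,0,0,-18.57,1],[7.84,-1.91,0.62,0,0,-18.57,1],[7.84,-1.91,0.62,0,0,-18.57,1],[7.84,-1.91,0.62,0,0,-18.57,1],[7.84,-1.91,0.62,0,0,-18.57,1],[7.84,-1.91,0.62,0,0,-18.57,1]]}}

```text
t: 1.65
tool_pos: [0.5004, -0.365, 0.2002]
orientation: [[-0.471, 0.882, -0.0], [0.882, 0.471, 0.0], [0.0, -0.0, -1.0]]
wrist_force: [0.2, -0.8, -0.3]
opening: 0.0853
```

Emit:
{"fn": "apply_moves", "kwargs": {"plan": [[0,0,0,0,0,-1.4,1],[0,0,0,0,0,-1.4,1],[0,0,0,0,0,-1.4,1],[0,0,0,0,0,-1.4,1]]}}

```text
t: 2.05
tool_pos: [0.5004, -0.365, 0.2001]
orientation: [[-0.593, 0.805, -0.0], [0.805, 0.593, 0.0], [0.0, 0.0, -1.0]]
wrist_force: [0.4, -0.1, 0.1]
opening: 0.0854
```

```bash
python3 mv.py .527 -.353 .2 126; python3 - <<'E'
from h import *
d=cap('wrist','w1')
print((-d['R'].T@d['t']).round(3))
E
```

```text
pos [ 0.5004 -0.365   0.2001] a 126.37 t 2.05 f [ 0.4 -0.1  0.1] open 0.0854
row [-0.123, 0.571, 0.002] [0.0, -0.003, 0.062]
[ 0.461 -0.31   0.342]
```

View pics/w1.png

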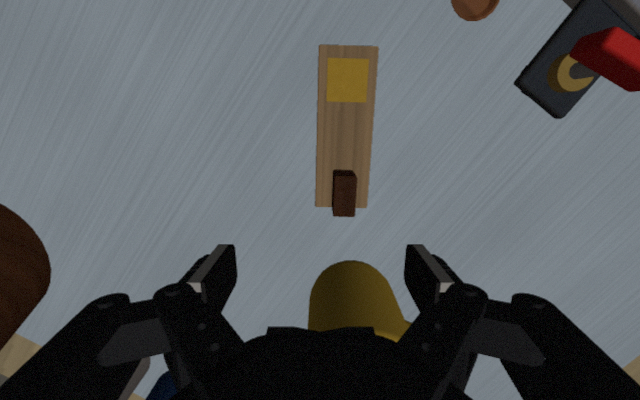

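```bash
python3 - <<'E'
from h import *
from m import masks,comps
d=cap('wrist'); P=cloud(d); M,(H,S,V)=masks(d)
sq=[l for c,s,l in comps(M['yellow'],400) if abs(np.nanmedian(P[l][:,2])-.012)<.01]
for l in sq:
    v,u=np.nonzero(l); q=np.array([onplane(d,a,b,.012)[:2] for a,b in zip(u,v)])*1000
    print('sq',len(u),cv2.minAreaRect(q.astype(np.float32)))
near=(P[...,0]>.38)&(P[...,0]<.6)&(P[...,1]>-.42)&(P[...,1]<-.2)
pl=near&(H>5)&(H<30)&(S>50)&(V>60)&(P[...,2]<.03); l=max(comps(pl),key=lambda q:q[1][4])[2]
v,u=np.nonzero(l); q=np.array([onplane(d,a,b,.012)[:2] for a,b in zip(u,v)])*1000
print('plate',cv2.minAreaRect(q.astype(np.float32)),q.min(0),q.max(0))
b=near&(P[...,2]>.046)&(P[...,2]<.064)&(V<90); l=max(comps(b),key=lambda q:q[1][4])[2]
v,u=np.nonzero(l); q=np.array([onplane(d,a,b,.054)[:2] for a,b in zip(u,v)])*1000
print('block',len(u),np.nanmedian(P[l][:,2]),cv2.minAreaRect(q.astype(np.float32)))
E
```

```text
sq 1756 ((458.5404968261719, -259.3537902832031), (43.777854919433594, 44.182254791259766), 34.74602508544922)
plate ((489.71929931640625, -304.2445068359375), (62.91457748413086, 177.90567016601562), 34.87582015991211) [ 414.40592555 -394.39602601] [ 565.03359779 -214.75920717]
block 934 0.053265158788281114 ((526.6612548828125, -356.6304626464844), (24.034067153930664, 45.03346633911133), 34.94318771362305)
```

```bash
python3 mv.py .5267 -.357 .022 124.85
```

```text
pos [ 0.5004 -0.365   0.2001] a 126.43 t 2.15 f [-0.6 -0.8  0.6] open 0.0854
row [-0.186, 0.518, 3.563] [0.0, -0.003, 0.263]
```

Emit:
{"fn": "apply_moves", "kwargs": {"plan": [[-0.19,0.52,0.5,0,0,0.26,1],[-0.19,0.52,1.2,0,0,0.26,1],[-0.19,0.52,2.0,0,0,0.26,1],[-0.19,0.52,2.6,0,0,0.26,1],[-0.19,0.52,3.1,0,0,0.26,1],[-0.19,0.52,3.4,0,0,0.26,1],[-0.19,0.52,3.56,0,0,0.26,1],[-0.19,0.52,3.56,0,0,0.26,1],[-0.19,0.52,3.56,0,0,0.26,0],[-0.19,0.52,3.56,0,0,0.26,0],[-0.19,0.52,3.56,0,0,0.26,0],[-0.19,0.52,3.56,0,0,0.26,0]]}}

```text
t: 3.35
tool_pos: [0.5273, -0.3575, 0.023]
orientation: [[-0.572, 0.82, 0.001], [0.82, 0.572, -0.001], [-0.001, 0.0, -1.0]]
wrist_force: [-0.1, -1.4, 0.6]
opening: 0.0283
```

Emit:
{"fn": "apply_moves", "kwargs": {"plan": [[0,0,0,0,0,0,0],[0,0,0,0,0,0,0],[0,0,0,0,0,0,0],[0,0,0,0,0,0,0]]}}

```text
t: 3.75
tool_pos: [0.5273, -0.3575, 0.023]
orientation: [[-0.572, 0.821, 0.001], [0.821, 0.572, -0.001], [-0.001, 0.0, -1.0]]
wrist_force: [0.3, 0.3, 0.9]
opening: 0.0229
```

```bash
python3 mv.py .6175 -.30 .0245 92; python3 - <<'E'
from h import *
d=cap('wrist','w2')
E
```

```text
pos [ 0.5273 -0.3575  0.023 ] a 124.86 t 3.75 f [0.3 0.3 0.9] open 0.0229
row [-0.087, 2.137, -0.028] [0.006, 0.01, 5.477]
```

View pics/w2.png

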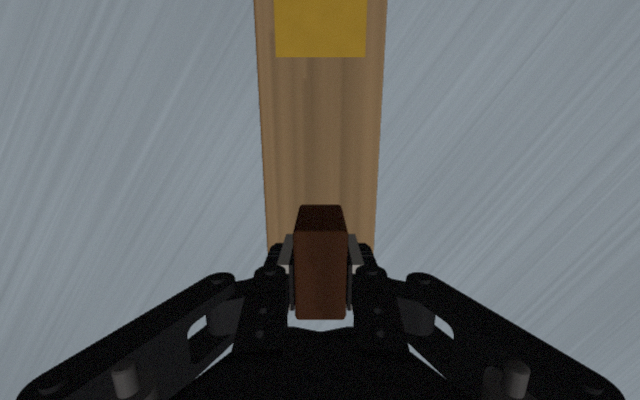

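Emit:
{"fn": "apply_moves", "kwargs": {"plan": [[0,0,-0.03,0,0,0,0],[0,0,-0.05,0,0,0,0],[-0.02,0.35,-0.05,0,0,0.9,0],[-0.03,0.7,-0.05,0,0,1.8,0],[-0.05,1.05,-0.05,0,0,2.7,0],[-0.06,1.4,-0.05,0,0,3.6,0],[-0.07,1.75,-0.05,0,0,4.5,0],[-0.09,2.14,-0.05,0,0,5.48,0],[-0.09,2.14,-0.05,0,0,5.48,0],[-0.09,2.14,-0.05,0,0,5.48,0]]}}

```text
t: 4.8
tool_pos: [0.6174, -0.2998, 0.0252]
orientation: [[-0.037, 0.999, -0.0], [0.999, 0.037, -0.001], [-0.001, -0.0, -1.0]]
wrist_force: [-0.1, -0.2, -2.3]
opening: 0.023
```

```bash
python3 mv.py .6175 -.26 .0245 92; python3 - <<'E'
from h import *
d=cap('wrist','w3');d=cap('scene','s3');i=d['img'][130:280,190:390]; cv2.imwrite('pics/s3z.png',cv2.resize(i[:,:,::-1],None,fx=4,fy=4,interpolation=cv2.INTER_CUBIC))
E
```

```text
pos [ 0.6174 -0.2998  0.0252] a 92.12 t 4.8 f [-0.1 -0.2 -2.3] open 0.023
row [0.796, 0.032, 0.013] [-0.001, 0.006, 0.02]
```

View pics/w3.png

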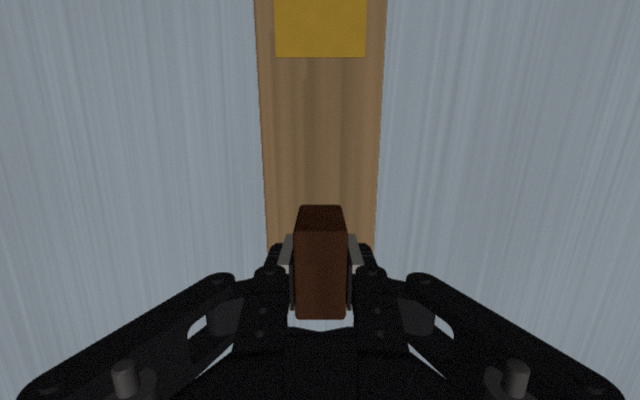

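View pics/s3z.png

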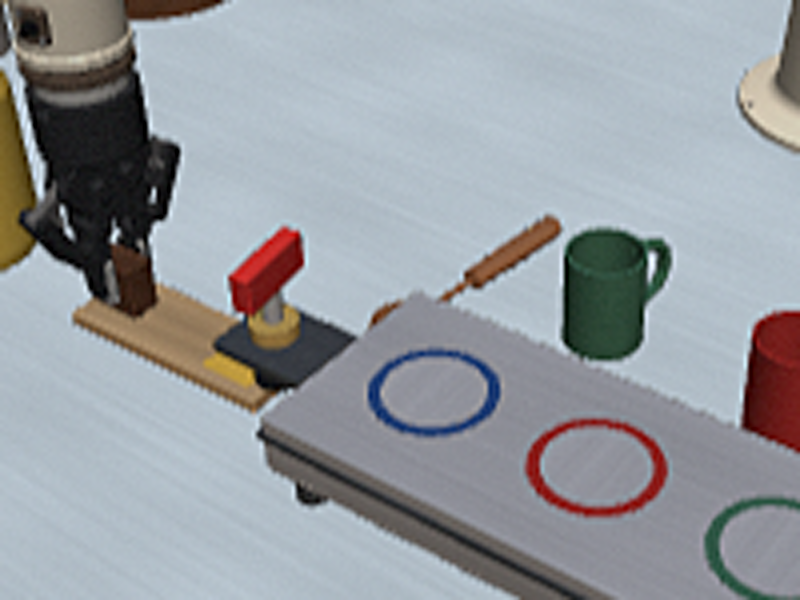

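```bash
python3 mv.py .6207 -.2605 .023 92
```

```text
pos [ 0.6169 -0.3004  0.0253] a 92.02 t 4.9 f [-0.4 -0.3 -1.2] open 0.0234
row [0.795, 0.105, 0.045] [-0.001, 0.005, 0.003]
```

Emit:
{"fn": "apply_moves", "kwargs": {"plan": [[0.2,0.05,0,0,0,0,0],[0.4,0.08,0,0,0,0,0],[0.6,0.1,0,0,0,0,0],[0.795,0.1,0,0,0,0,0],[0.795,0.1,0,0,0,0,0],[0.795,0.1,0.03,0,0,0,0],[0.795,0.1,0.05,0,0,0,0],[0.795,0.1,0.05,0,0,0,0]]}}

```text
t: 5.7
tool_pos: [0.6206, -0.2608, 0.0231]
orientation: [[-0.035, 0.999, 0.0], [0.999, 0.035, -0.001], [-0.001, 0.0, -1.0]]
wrist_force: [-1.3, 1.5, 1.0]
opening: 0.0231
```

```bash
python3 mv.py .6207 -.2605 .023 92; python3 - <<'E'
from h import *
for n in ['scene','top']:
  d=cap(n); b={'scene':(150,240,210,310),'top':(150,230,330,440)}[n]
  i=d['img'][b[0]:b[1],b[2]:b[3]]; cv2.imwrite(f'pics/{n}4z.png',cv2.resize(i[:,:,::-1],None,fx=6,fy=6,interpolation=cv2.INTER_CUBIC))
E
```

```text
pos [ 0.6206 -0.2608  0.0231] a 92.0 t 5.7 f [-1.3  1.5  1. ] open 0.0231
row [0.007, 0.002, 0.001] [0.003, 0.005, 0.0]
```

View pics/scene4z.png

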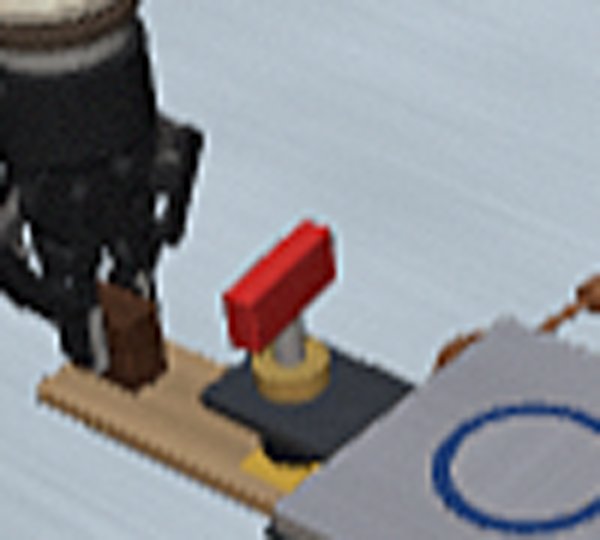

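View pics/top4z.png

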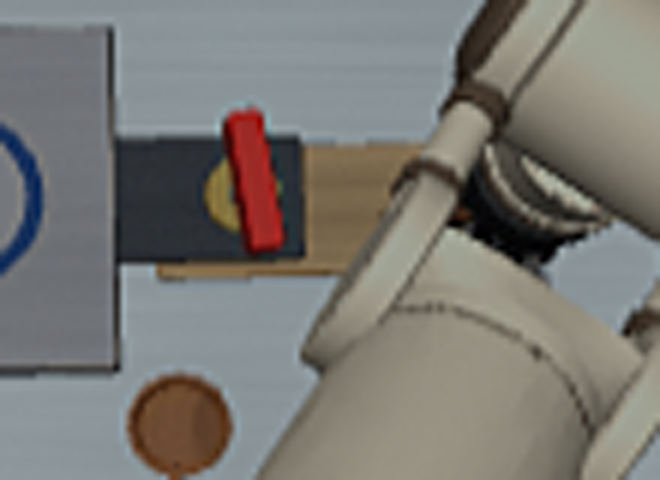

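```bash
python3 - <<'E'
from h import *
d=cap('top')
for nm,u,v,z in [('ear',330+300/6,150+199.5/6,.062),('ear end',330+303/6,150+199.5/6,.062),('boardmid @end',330+310/6,150+211/6,.012),('boardtip left',330+158/6,150+278/6,.012),('collar',330+242/6,150+193/6,.074)]:
    print(nm,onplane(d,u,v,z).round(4))
E
```

```text
ear [ 0.615  -0.1695  0.062 ]
ear end [ 0.615  -0.1709  0.062 ]
boardmid @end [ 0.616  -0.1809  0.012 ]
boardtip left [ 0.5822 -0.1075  0.012 ]
collar [ 0.616 -0.141  0.074]
```

Emit:
{"fn": "apply_moves", "kwargs": {"plan": [[0,0,0,0,0,0,0.5],[0,0,0,0,0,0,1],[0,0,0,0,0,0,1],[0,0,0,0,0,0,1],[0,0,0,0,0,0,1],[0,0,-0.5,0,0,0,1],[0,0,-1.2,0,0,0,1],[0,0,-2.1,0,0,0,1],[0,0,-3,0,0,0,1],[-0.6,0,-3.8,0,0,0,1],[-0.6,0,-3.8,0,0,0,1],[-0.6,0,-3.8,0,0,0,1]]}}

```text
t: 7.05
tool_pos: [0.622, -0.2916, 0.2144]
orientation: [[-0.034, 0.999, 0.003], [0.999, 0.034, -0.002], [-0.002, 0.003, -1.0]]
wrist_force: [0.5, -0.4, -0.7]
opening: 0.0853
```

```bash
python3 - <<'E'
from h import *
from m import masks,comps
d=cap('wrist','w5'); P=cloud(d); M,(H,S,V)=masks(d)
print((-d['R'].T@d['t']).round(3))
for k in ['red','yellow']:
    for c,s,l in comps(M[k],60): print(k,c,s,np.nanmedian(P[l],0).round(3),np.nanpercentile(P[l][:,2],[5,50,95]).round(4))
E
```

```text
[ 0.621 -0.223  0.356]
red [313.06831276   7.        ] [ 276    0   89   20 1215] [ 0.611 -0.146  0.125] [0.1228 0.1248 0.1263]
yellow [365.76271186 310.58474576] [357 307  18   8 118] [ 0.681 -0.435  0.076] [0.0701 0.0759 0.0819]
```

View pics/w5.png

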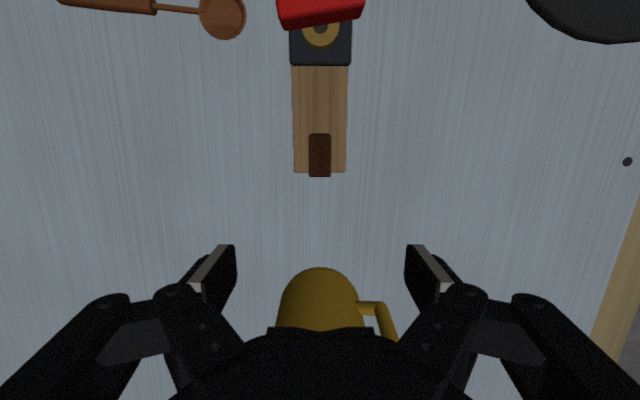

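```bash
python3 mv.py .6165 -.140 .25 190.5
```

```text
pos [ 0.6212 -0.2904  0.2121] a 91.99 t 7.1 f [-0.4  1.6 -1.1] open 0.0852
row [3.009, 0.01, -0.756] [-0.002, -0.008, -16.418]
```

Emit:
{"fn": "apply_moves", "kwargs": {"plan": [[3.0,0,-0.76,0,0,-16.4,1],[3.0,0,-0.76,0,0,-16.4,1],[3.0,0,-0.76,0,0,-16.4,1],[3.0,0,-0.76,0,0,-16.4,1],[3.0,0,-0.76,0,0,-16.4,1],[3.0,0,-0.76,0,0,-16.4,1],[3.0,0,-0.76,0,0,-16.4,1],[3.0,0,-0.76,0,0,-16.4,1],[3.0,0,-0.76,0,0,-16.4,1],[3.0,0,-0.76,0,0,-16.4,1],[3.0,0,-0.76,0,0,-16.4,1],[3.0,0,-0.76,0,0,-16.4,1]]}}

```text
t: 8.3
tool_pos: [0.6148, -0.1392, 0.2472]
orientation: [[-0.983, -0.186, -0.005], [-0.186, 0.983, 0.003], [0.005, 0.003, -1.0]]
wrist_force: [-0.2, -1.5, 0.5]
opening: 0.0856
```

Emit:
{"fn": "apply_moves", "kwargs": {"plan": [[0,0,0,0,0,0,1],[0,0,0,0,0,0,1]]}}

```text
t: 8.5
tool_pos: [0.6137, -0.1382, 0.2447]
orientation: [[-0.983, -0.185, -0.009], [-0.185, 0.983, 0.004], [0.008, 0.006, -1.0]]
wrist_force: [-0.6, -0.6, -0.4]
opening: 0.0851
```

```bash
python3 mv.py .6165 -.140 .25 190.5;  python3 - <<'E'
from h import *
from m import masks,comps
d=cap('wrist','w6'); P=cloud(d); M,(H,S,V)=masks(d)
print((-d['R'].T@d['t']).round(3))
for k in ['red','yellow']:
    for c,s,l in comps(M[k],60): print(k,c,s,np.nanmedian(P[l],0).round(3),np.nanpercentile(P[l][:,2],[5,50,95]).round(4))
c,s,l=[q for q in comps(M['red'],400) if abs(np.nanmedian(P[q[2]][:,1])+.14)<.03][0]
zt=np.nanpercentile(P[l][:,2],75); top=l&(P[...,2]>zt-.006); zt=np.nanmedian(P[top][:,2]); print('ztop',zt,top.sum())
v,u=np.nonzero(top); q=np.array([onplane(d,a,b,zt)[:2] for a,b in zip(u,v)])*1000; print(cv2.minAreaRect(q.astype(np.float32)))
E
```

```text
pos [ 0.6137 -0.1382  0.2447] a -169.36 t 8.5 f [-0.6 -0.6 -0.4] open 0.0851
row [-0.048, -0.045, -0.107] [0.059, -0.081, 0.022]
[ 0.549 -0.152  0.387]
red [625.79456706  49.5229202 ] [607   6  33  93 589] [0.413 0.145 0.076] [0.0567 0.0756 0.078 ]
red [597.13744076  34.1563981 ] [588  19  24  30 211] [0.39  0.146 0.022] [0.0186 0.022  0.0326]
red [315.83732535 196.16966068] [ 308  165   17   64 1002] [ 0.615 -0.142  0.125] [0.1232 0.1249 0.1261]
red [529.23590226 216.07988722] [ 495  185   71   66 1064] [0.605 0.111 0.072] [0.0705 0.0717 0.0728]
yellow [ 36.75159862 177.92621741] [   0  140   99   65 2033] [ 0.655 -0.422  0.103] [0.0422 0.1034 0.1396]
ztop 0.12494102930452206 993
((616.5897216796875, -141.5937957763672), (62.455631256103516, 15.364439010620117), 10.874245643615723)
```

View pics/w6.png

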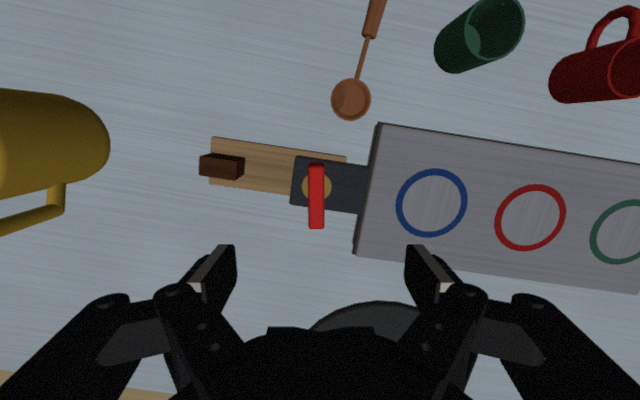

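```bash
python3 mv.py .6165 -.1415 .135 190.9
```

```text
pos [ 0.614  -0.1385  0.2454] a -169.36 t 8.55 f [ 0.6  0.6 -0.5] open 0.0858
row [-0.054, -0.081, 2.206] [0.052, -0.071, -0.044]
```

Emit:
{"fn": "apply_moves", "kwargs": {"plan": [[-0.05,-0.08,0.3,0.05,-0.07,-0.04,0],[-0.05,-0.08,0.7,0.05,-0.07,-0.04,0],[-0.05,-0.08,1.2,0.05,-0.07,-0.04,0],[-0.05,-0.08,1.7,0.05,-0.07,-0.04,0],[-0.05,-0.08,2.0,0.05,-0.07,-0.04,0],[-0.05,-0.08,2.2,0.05,-0.07,-0.04,0],[-0.05,-0.08,2.2,0.05,-0.07,-0.04,0],[-0.05,-0.08,2.2,0.05,-0.07,-0.04,0],[-0.05,-0.08,2.2,0.05,-0.07,-0.04,0],[-0.05,-0.08,2.2,0.05,-0.07,-0.04,0],[-0.05,-0.08,2.2,0.05,-0.07,-0.04,0],[-0.05,-0.08,2.2,0.05,-0.07,-0.04,0]]}}

```text
t: 9.75
tool_pos: [0.6165, -0.1416, 0.1357]
orientation: [[-0.982, -0.189, 0.0], [-0.189, 0.982, -0.0], [-0.0, -0.0, -1.0]]
wrist_force: [0.3, -1.0, -0.2]
opening: -0.0002
```

Emit:
{"fn": "apply_moves", "kwargs": {"plan": [[0,0,0.02,0,0,0,0],[0,0,0.04,0,0,0,0],[0,0,0.06,0,0,0,0],[0,0,0.08,0,0,0,0],[0,0,0.08,0,0,0,0]]}}

```text
t: 10.25
tool_pos: [0.6163, -0.1415, 0.1314]
orientation: [[-0.982, -0.189, 0.0], [-0.189, 0.982, 0.0], [-0.0, 0.0, -1.0]]
wrist_force: [-0.1, -0.6, -0.3]
opening: 0.0002
```

Emit:
{"fn": "apply_moves", "kwargs": {"plan": [[0,0,0.02,0,0,0,0],[0,0,0.04,0,0,0,0],[0,0,0.06,0,0,0,0],[0,0,0.06,0,0,0,0]]}}

```text
t: 10.65
tool_pos: [0.6161, -0.1414, 0.1282]
orientation: [[-0.982, -0.189, -0.0], [-0.189, 0.982, 0.0], [0.0, 0.0, -1.0]]
wrist_force: [-0.1, 0.1, 0.4]
opening: 0.0002
```

Emit:
{"fn": "apply_moves", "kwargs": {"plan": [[0,0,0.01,0,0,0,0],[0,0,0.02,0,0,0,0],[0,0,0.02,0,0,0,0]]}}

```text
t: 10.95
tool_pos: [0.6161, -0.1415, 0.1271]
orientation: [[-0.982, -0.189, -0.0], [-0.189, 0.982, 0.0], [0.0, 0.0, -1.0]]
wrist_force: [0.4, -0.2, -0.5]
opening: -0.0
```

Emit:
{"fn": "apply_moves", "kwargs": {"plan": [[0,0,0.01,0,0,0,0],[0,0,0.02,0,0,0,0],[0,0,0.02,0,0,0,0]]}}

```text
t: 11.25
tool_pos: [0.6161, -0.1414, 0.126]
orientation: [[-0.982, -0.189, -0.001], [-0.189, 0.982, 0.0], [0.001, 0.0, -1.0]]
wrist_force: [-0.5, -0.1, -0.2]
opening: -0.0002
```

Emit:
{"fn": "apply_moves", "kwargs": {"plan": [[0,0,0.01,0,0,0,0],[0,0,0.02,0,0,0,0],[0,0,0.02,0,0,0,0]]}}

```text
t: 11.55
tool_pos: [0.6162, -0.1415, 0.1259]
orientation: [[-0.982, -0.189, -0.0], [-0.189, 0.982, 0.0], [0.0, 0.0, -1.0]]
wrist_force: [-1.6, 0.8, 4.8]
opening: 0.0001
```

Emit:
{"fn": "apply_moves", "kwargs": {"plan": [[0,0,0.01,0,0,0,0],[0,0,0.02,0,0,0,0],[0,0,0.02,0,0,0,0]]}}

```text
t: 11.85
tool_pos: [0.6163, -0.1415, 0.1258]
orientation: [[-0.982, -0.189, -0.0], [-0.189, 0.982, -0.0], [0.0, -0.0, -1.0]]
wrist_force: [-3.9, 1.2, 7.1]
opening: -0.0
```

```bash
python3 mv.py .6206 -.2608 .058 190.9
```

```text
pos [ 0.6163 -0.1415  0.1258] a -169.12 t 11.85 f [-3.9  1.2  7.1] open -0.0
row [0.366, -2.359, 1.357] [-0.0, -0.001, -0.003]
```

Emit:
{"fn": "apply_moves", "kwargs": {"plan": [[0,0,-0.3,0,0,0,0],[0.1,-0.6,-0.4,0,0,0,0],[0.25,-1.4,-0.4,0,0,0,0],[0.37,-2.2,-0.3,0,0,0,0],[0.37,-2.36,0.3,0,0,0,0],[0.37,-2.36,0.8,0,0,0,0],[0.37,-2.36,1.2,0,0,0,0],[0.37,-2.36,1.35,0,0,0,0],[0.37,-2.36,1.36,0,0,0,0],[0.37,-2.36,1.36,0,0,0,0]]}}

```text
t: 12.85
tool_pos: [0.6213, -0.2613, 0.0592]
orientation: [[-0.982, -0.189, 0.002], [-0.189, 0.982, -0.001], [-0.001, -0.001, -1.0]]
wrist_force: [-0.1, 1.2, 0.6]
opening: -0.0001
```

Emit:
{"fn": "apply_moves", "kwargs": {"plan": [[0,0,0.02,0,0,0,0],[0,0,0.04,0,0,0,0],[0,0,0.05,0,0,0,0],[0,0,0.05,0,0,0,0]]}}

```text
t: 13.25
tool_pos: [0.6213, -0.2613, 0.057]
orientation: [[-0.982, -0.189, 0.002], [-0.189, 0.982, -0.001], [-0.002, -0.002, -1.0]]
wrist_force: [0.5, 0.7, -0.9]
opening: -0.0
```

Emit:
{"fn": "apply_moves", "kwargs": {"plan": [[0,0,0.01,0,0,0,0],[0,0,0.02,0,0,0,0],[0,0,0.02,0,0,0,0]]}}

```text
t: 13.55
tool_pos: [0.6213, -0.2612, 0.0559]
orientation: [[-0.982, -0.189, 0.002], [-0.189, 0.982, -0.001], [-0.001, -0.002, -1.0]]
wrist_force: [-0.6, 0.4, -0.1]
opening: 0.0001
```

Emit:
{"fn": "apply_moves", "kwargs": {"plan": [[0,0,0.01,0,0,0,0],[0,0,0.02,0,0,0,0],[0,0,0.02,0,0,0,0]]}}

```text
t: 13.85
tool_pos: [0.6212, -0.2612, 0.0547]
orientation: [[-0.982, -0.189, 0.001], [-0.189, 0.982, -0.001], [-0.001, -0.001, -1.0]]
wrist_force: [-0.4, -0.6, -0.1]
opening: -0.0001
```

Emit:
{"fn": "apply_moves", "kwargs": {"plan": [[0,0,0.01,0,0,0,0],[0,0,0.015,0,0,0,0],[0,0,0.015,0,0,0,0]]}}

```text
t: 14.15
tool_pos: [0.6212, -0.2612, 0.0541]
orientation: [[-0.982, -0.189, 0.002], [-0.189, 0.982, -0.001], [-0.001, -0.001, -1.0]]
wrist_force: [-0.2, 1.1, 1.3]
opening: -0.0001
```

Emit:
{"fn": "apply_moves", "kwargs": {"plan": [[0,0,0.01,0,0,0,0],[0,0,0.01,0,0,0,0]]}}

```text
t: 14.35
tool_pos: [0.6212, -0.2613, 0.0541]
orientation: [[-0.982, -0.189, 0.001], [-0.189, 0.982, -0.001], [-0.001, -0.002, -1.0]]
wrist_force: [-1.7, 2.1, 4.2]
opening: 0.0
```

```bash
python3 mv.py .6165 -.1415 .095 190.9
```

```text
pos [ 0.6212 -0.2613  0.0541] a -169.1 t 14.35 f [-1.7  2.1  4.2] open 0.0
row [-0.361, 2.369, -0.821] [-0.014, 0.012, 0.0]
```

Emit:
{"fn": "apply_moves", "kwargs": {"plan": [[0,0,-0.4,0,0,0,0.6],[0,0,-1.2,0,0,0,0.6],[0,0,-2.0,0,0,0,0.6],[-0.1,0.6,-2.1,0,0,0,0.6],[-0.2,1.4,-2.1,0,0,0,0.6],[-0.36,2.2,-2.1,0,0,0,0.6],[-0.36,2.37,-2.1,0,0,0,0.6],[-0.36,2.37,-2.0,0,0,0,0.6],[-0.36,2.37,-1.5,0,0,0,0.6],[-0.36,2.37,-1.0,0,0,0,0.6],[-0.36,2.37,-0.82,0,0,0,0.6],[-0.36,2.37,-0.82,0,0,0,0.6]]}}

```text
t: 15.55
tool_pos: [0.6151, -0.1421, 0.0928]
orientation: [[-0.982, -0.188, -0.002], [-0.188, 0.982, 0.0], [0.002, 0.0, -1.0]]
wrist_force: [0.7, -0.4, 0.1]
opening: 0.0516
```

```bash
python3 mv.py .6165 -.1415 .095 190.9;  python3 - <<'E'
from h import *
d=cap('wrist','w7')
E
```

```text
pos [ 0.6151 -0.1421  0.0928] a -169.17 t 15.55 f [ 0.7 -0.4  0.1] open 0.0516
row [-0.029, 0.007, -0.044] [0.004, -0.02, -0.012]
```

View pics/w7.png

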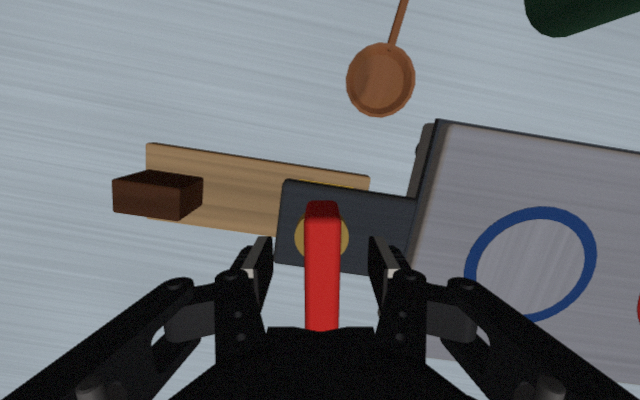

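The bar is centred between the open jaws at (322,265), so I'll close on it.

Emit:
{"fn": "apply_moves", "kwargs": {"plan": [[-0.03,0.0,-0.04,0,0,0,0.6],[-0.03,0.0,-0.04,0,0,0,0.6],[-0.03,0.0,-0.04,0,0,0,0],[-0.03,0.0,-0.04,0,0,0,0],[-0.03,0.0,-0.04,0,0,0,0],[-0.03,0.0,-0.04,0,0,0,0],[-0.03,0.0,-0.04,0,0,0,0],[-0.03,0.0,-0.04,0,0,0,0]]}}

```text
t: 16.4
tool_pos: [0.6178, -0.1411, 0.0972]
orientation: [[-0.982, -0.188, 0.001], [-0.188, 0.982, 0.0], [-0.001, 0.0, -1.0]]
wrist_force: [-1.8, 3.9, 5.6]
opening: 0.0151
```

```bash
python3 mv.py .6165 -.1415 .095 190.9; python3 -c "
from h import *
print(st()['qpos'])"
```

```text
pos [ 0.6178 -0.1411  0.0972] a -169.15 t 16.4 f [-1.8  3.9  5.6] open 0.0151
row [0.027, -0.002, 0.045] [0.001, 0.007, -0.008]
[-2.37878635e+01  2.48634472e+01  8.79590248e+01  3.34353016e-02
  6.71455971e+01 -1.24651869e+02]
```

Emit:
{"fn": "apply_moves", "kwargs": {"plan": [[0,0,0.004,0,0,0.8,0],[0,0,0.008,0,0,1.8,0],[0,0,0.013,0,0,2.8,0],[0,0,0.018,0,0,3.8,0],[0,0,0.022,0,0,4.8,0],[0,0,0.027,0,0,5.8,0],[0,0,0.032,0,0,6.8,0],[0,0,0.036,0,0,7.8,0],[0,0,0.041,0,0,8.8,0],[0,0,0.046,0,0,9.8,0],[0,0,0.048,0,0,10.3,0],[0,0,0.048,0,0,10.3,0]]}}

```text
t: 17.6
tool_pos: [0.6175, -0.1415, 0.0949]
orientation: [[-0.63, 0.777, 0.0], [0.777, 0.63, -0.0], [-0.0, -0.0, -1.0]]
wrist_force: [-1.8, -0.3, 3.3]
opening: 0.0147
```

```bash
python3 mv.py .6165 -.1415 .095 129; python3 - <<'E'
from h import *
d=cap('wrist','w8')
print(st()['qpos'],st()['wrist_torque'])
E
```

```text
pos [ 0.6175 -0.1415  0.0949] a 129.05 t 17.6 f [-1.8 -0.3  3.3] open 0.0147
row [0.013, -0.016, -0.002] [-0.002, 0.004, 0.009]
[-2.38044135e+01  2.50235807e+01  8.80342325e+01 -2.02937849e-02
  6.69230615e+01 -6.29118937e+01] [-0.08480707  0.38625182 -0.11568907]
```

View pics/w8.png

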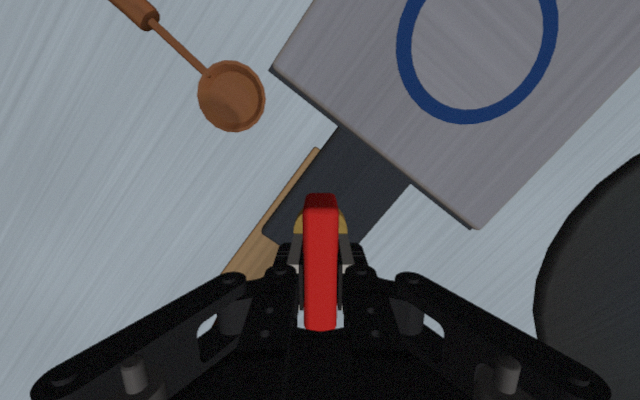

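Emit:
{"fn": "apply_moves", "kwargs": {"plan": [[0.01,-0.01,0.005,0,0,1,0],[0.01,-0.01,0.01,0,0,2,0],[0.01,-0.01,0.014,0,0,3,0],[0.01,-0.01,0.019,0,0,4,0],[0.01,-0.01,0.023,0,0,5,0],[0.01,-0.01,0.028,0,0,6,0],[0.01,-0.01,0.033,0,0,7,0],[0.01,-0.01,0.037,0,0,8,0],[0.01,-0.01,0.042,0,0,9,0],[0.01,-0.01,0.047,0,0,10,0],[0.01,-0.01,0.051,0,0,11,0],[0.01,-0.01,0.051,0,0,11,0]]}}

```text
t: 18.85
tool_pos: [0.6168, -0.1416, 0.0923]
orientation: [[0.452, 0.892, 0.0], [0.892, -0.452, -0.001], [-0.001, 0.0, -1.0]]
wrist_force: [-0.7, -0.4, 2.0]
opening: 0.0151
```

Emit:
{"fn": "apply_moves", "kwargs": {"plan": [[0,0,0.005,0,0,1,0],[0,0,0.01,0,0,2,0],[0,0,0.014,0,0,3,0],[0,0,0.019,0,0,4,0],[0,0,0.023,0,0,5,0],[0,0,0.028,0,0,6,0],[0,0,0.033,0,0,7,0],[0,0,0.037,0,0,8,0],[0,0,0.042,0,0,9,0],[0,0,0.047,0,0,10,0],[0,0,0.051,0,0,11,0],[0,0,0.051,0,0,11,0]]}}

```text
t: 20.05
tool_pos: [0.6166, -0.1411, 0.0898]
orientation: [[0.999, -0.047, -0.0], [-0.047, -0.999, 0.0], [-0.0, -0.0, -1.0]]
wrist_force: [-2.7, 1.7, 3.0]
opening: 0.0155
```

```bash
python3 mv.py .6165 -.1415 .088 -69; python3 - <<'E'
from h import *
d=cap('wrist','w9')
print(st()['qpos'],st()['wrist_torque'])
E
```

```text
pos [ 0.6166 -0.1411  0.0898] a -2.69 t 20.05 f [-2.7  1.7  3. ] open 0.0155
row [-0.002, 0.009, 0.035] [0.001, 0.005, 11.052]
[-2.38126397e+01  2.52848050e+01  8.83242596e+01  1.99645704e-03
  6.64252113e+01  6.87752249e+01] [ 0.46162523  0.40960685 -0.11506526]
```

View pics/w9.png

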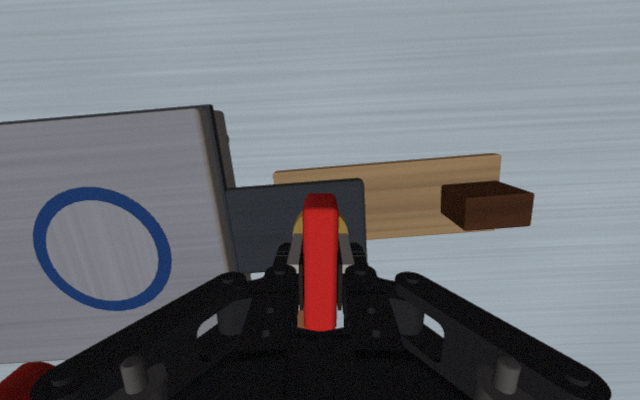

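Emit:
{"fn": "apply_moves", "kwargs": {"plan": [[0,0,0.005,0,0,1,0],[0,0,0.01,0,0,2,0],[0,0,0.014,0,0,3,0],[0,0,0.019,0,0,4,0],[0,0,0.023,0,0,5,0],[0,0,0.028,0,0,6,0],[0,0,0.033,0,0,7,0],[0,0,0.037,0,0,8,0],[0,0,0.042,0,0,9,0],[0,0,0.047,0,0,10,0],[0,0,0.051,0,0,11,0],[0,0,0.051,0,0,11,0]]}}

```text
t: 21.3
tool_pos: [0.617, -0.1406, 0.0873]
orientation: [[0.368, -0.93, 0.0], [-0.93, -0.368, 0.001], [-0.001, -0.001, -1.0]]
wrist_force: [-0.2, 3.6, 1.4]
opening: 0.0148
```

```bash
python3 mv.py .6165 -.1415 .088 -69; python3 - <<'E'
from h import *
d=cap('scene')
i=d['img'][150:240,210:310]; cv2.imwrite('pics/s10z.png',cv2.resize(i[:,:,::-1],None,fx=6,fy=6,interpolation=cv2.INTER_CUBIC))
print(st()['qpos'],st()['wrist_torque'])
E
```

```text
pos [ 0.617  -0.1406  0.0873] a -68.41 t 21.3 f [-0.2  3.6  1.4] open 0.0148
row [0.014, 0.015, -0.015] [-0.006, 0.008, 0.099]
[-2.37900568e+01  2.54693665e+01  8.83870545e+01  6.56133724e-02
  6.61547749e+01  1.34499047e+02] [ 0.61850585 -0.07033416 -0.09870581]
```

View pics/s10z.png

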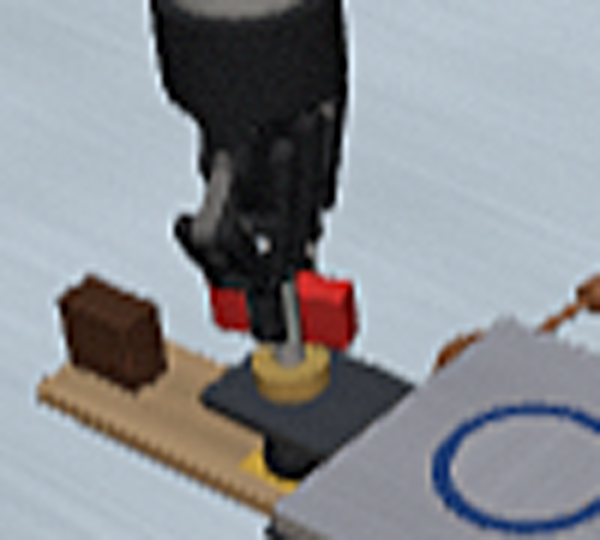

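Emit:
{"fn": "apply_moves", "kwargs": {"plan": [[0,0,0,0,0,0,0.6],[0,0,0,0,0,0,0.6],[0,0,0,0,0,0,0.6],[0,0,0,0,0,0,0.6],[0,0,-0.3,0,0,0,0.6],[0,0,-0.8,0,0,0,0.6],[0,0,-1.2,0,0,0,0.6],[0,0,-1.2,0,0,0,0],[0,0,-1.2,0,0,0,0],[0,0,-1.2,0,0,0,0],[0,0,-1.2,0,0,0,0],[0,0,-1.2,0,0,0,0]]}}

```text
t: 22.55
tool_pos: [0.6163, -0.1404, 0.1461]
orientation: [[0.37, -0.929, -0.002], [-0.929, -0.37, 0.002], [-0.002, 0.001, -1.0]]
wrist_force: [0.5, -0.0, 0.3]
opening: -0.0
```

```bash
python3 mv.py .6163 -.1415 .118 -69
```

```text
pos [ 0.6163 -0.1404  0.1461] a -68.31 t 22.55 f [ 0.5 -0.   0.3] open -0.0
row [0.022, 0.008, 0.562] [0.008, 0.022, 0.115]
```

Emit:
{"fn": "apply_moves", "kwargs": {"plan": [[0.02,0.01,0.2,0,0,0,0],[0.02,0.01,0.4,0,0,0,0],[0.02,0.01,0.56,0,0,0,0],[0.02,0.01,0.56,0,0,0,0],[0.02,0.01,0.56,0,0,0,0]]}}

```text
t: 23.05
tool_pos: [0.6159, -0.1413, 0.1174]
orientation: [[0.369, -0.929, -0.002], [-0.929, -0.369, 0.002], [-0.003, 0.001, -1.0]]
wrist_force: [0.0, 0.7, 0.2]
opening: -0.0001
```

Emit:
{"fn": "apply_moves", "kwargs": {"plan": [[0,0,0.01,0,0,0,0],[0,0,0.02,0,0,0,0],[0,0,0.02,0,0,0,0]]}}

```text
t: 23.35
tool_pos: [0.6158, -0.1412, 0.1161]
orientation: [[0.37, -0.929, -0.003], [-0.929, -0.37, 0.002], [-0.003, 0.002, -1.0]]
wrist_force: [0.5, -0.3, 0.3]
opening: 0.0
```

Emit:
{"fn": "apply_moves", "kwargs": {"plan": [[0,0,0.01,0,0,0,0],[0,0,0.02,0,0,0,0],[0,0,0.02,0,0,0,0]]}}

```text
t: 23.65
tool_pos: [0.6159, -0.1413, 0.1158]
orientation: [[0.37, -0.929, -0.002], [-0.929, -0.37, 0.002], [-0.003, 0.001, -1.0]]
wrist_force: [-2.1, 0.1, 4.1]
opening: -0.0001
```

Emit:
{"fn": "apply_moves", "kwargs": {"plan": [[0,0,0.01,0,0,0,0],[0,0,0.01,0,0,0,0]]}}

```text
t: 23.85
tool_pos: [0.616, -0.1413, 0.1158]
orientation: [[0.37, -0.929, -0.002], [-0.929, -0.37, 0.002], [-0.003, 0.001, -1.0]]
wrist_force: [-2.3, 0.1, 4.6]
opening: 0.0
```

```bash
python3 mv.py .47 -.0 .30 0
```

```text
pos [ 0.616  -0.1413  0.1158] a -68.31 t 23.85 f [-2.3  0.1  4.6] open 0.0
row [-3.716, 1.673, -3.671] [-0.004, 0.03, -11.385]
```

Emit:
{"fn": "apply_moves", "kwargs": {"plan": [[0,0,-0.8,0,0,0,1],[0,0,-1.7,0,0,-1,1],[-0.6,0.3,-2.6,0,0,-2.4,1],[-1.4,0.6,-3.2,0,0,-3.8,1],[-2.2,1.0,-3.7,0,0,-5.2,1],[-3.0,1.4,-3.7,0,0,-6.6,1],[-3.7,1.67,-3.7,0,0,-8,1],[-3.72,1.67,-3.67,0,0,-9.3,1],[-3.72,1.67,-3.67,0,0,-10.6,1],[-3.72,1.67,-3.67,0,0,-11.4,1],[-3.72,1.67,-3.67,0,0,-11.4,1]]}}

```text
t: 24.95
tool_pos: [0.47, 0.0004, 0.2995]
orientation: [[1.0, 0.002, -0.002], [0.002, -1.0, 0.002], [-0.002, -0.002, -1.0]]
wrist_force: [-1.3, -0.7, 0.2]
opening: 0.0854
```

```bash
cat > mug.py <<'E'
from h import *
from m import masks,comps
from scipy.optimize import least_squares
def mugs(d,zr=.078,box=(.25,.52,-.2,.55)):
    P=cloud(d); M,(H,S,V)=masks(d); out={}
    for k in ['blue','red','green']:
        sel=M[k]&(P[...,0]>box[0])&(P[...,0]<box[1])&(P[...,1]>box[2])&(P[...,1]<box[3])
        cs=comps(sel,60)
        if not cs: continue
        c,s,l=max(cs,key=lambda q:q[1][4]); z=P[l][:,2]
        top=l&(P[...,2]>zr-.008)&(P[...,2]<zr+.012); v,u=np.nonzero(top)
        q=np.array([onplane(d,a,b,zr)[:2] for a,b in zip(u,v)])*1000
        allp=P[l]
        print(k,'n',s[4],'rim px',len(u),'ztop',np.nanpercentile(z,97).round(4),'bbox',s[:4])
        if len(u)>15:
            # robust circle fit R~29
            f=least_squares(lambda p:np.hypot(q[:,0]-p[0],q[:,1]-p[1])-28.5,q.mean(0),loss='soft_l1',f_scale=2)
            r=np.hypot(q[:,0]-f.x[0],q[:,1]-f.x[1]); h=q[r>40]
            print('   centre',f.x.round(1),'resid',np.median(abs(r-28.5)).round(2))
        mid=l&(P[...,2]>.02+zr-.078)&(P[...,2]<zr-.008)
        p=P[mid][:,:2]*1000
        if len(u)>15:
            rr=np.hypot(*(p-f.x).T); hp=p[(rr>38)&(rr<70)]
            if len(hp)>5: m=hp.mean(0)-f.x; print('   handle dir',np.degrees(np.arctan2(m[1],m[0])).round(1),len(hp))
if __name__=='__main__':
    for n in ['wrist','top','scene']:
        print(n); d=cap(n,'mug_'+n); mugs(d)
E
python3 mug.py;python3 mv.py .47 -.0 .30 0
```

```text
wrist
blue n 3071 rim px 597 ztop 0.0773 bbox [ 51 178  80  64]
   centre [423.1 330.1] resid 1.79
   handle dir -159.0 244
red n 781 rim px 259 ztop 0.0783 bbox [183 176  47  61]
   centre [435.4 154.6] resid 0.73
   handle dir -170.6 133
green n 1733 rim px 338 ztop 0.0781 bbox [299 175  43  66]
   centre [428.9   0. ] resid 1.01
   handle dir 165.3 79
top
blue n 514 rim px 73 ztop 0.0789 bbox [186 240  27  32]
   centre [421.7 334.4] resid 0.83
   handle dir -157.1 46
red n 351 rim px 59 ztop 0.0789 bbox [252 237  21  33]
   centre [434.6 156. ] resid 0.92
   handle dir -170.5 32
green n 232 rim px 40 ztop 0.0799 bbox [308 247  21  26]
   centre [427.7   1.5] resid 0.85
   handle dir 167.0 27
scene
blue n 885 rim px 194 ztop 0.0798 bbox [440 229  31  41]
   centre [426. 337.] resid 2.61
red n 653 rim px 151 ztop 0.0797 bbox [377 208  24  35]
   centre [438.8 159. ] resid 2.74
green n 622 rim px 112 ztop 0.0792 bbox [331 188  26  32]
   centre [431.3   4.7] resid 2.35
   handle dir 167.1 39
pos [4.701e-01 2.000e-04 2.996e-01] a -0.01 t 25.1 f [-0.8 -0.2 -0.7] open 0.0853
row [-0.001, 0.004, -0.007] [-0.02, 0.024, -0.002]
```

View pics/mug_wrist.png

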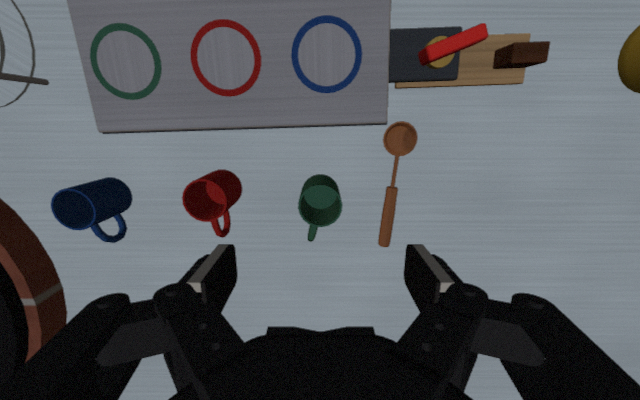

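View pics/mug_scene.png

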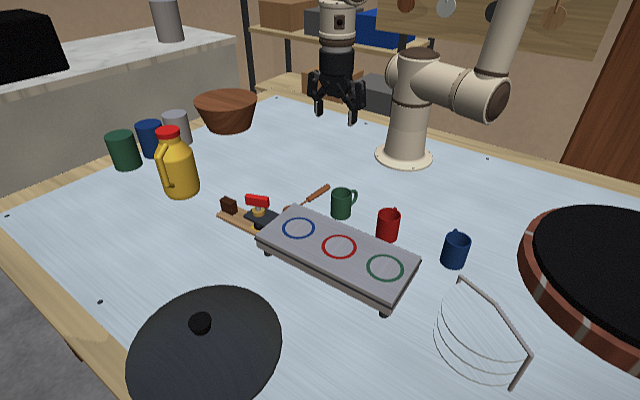

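```bash
cat > rings.py <<'E'
from h import *
from m import masks,comps
from m2 import ellc
d=cap('wrist'); P=cloud(d); M,_=masks(d)
for k in ['blue','red','green']:
  for c,s,l in comps(M[k],80):
    p=np.nanmedian(P[l],0)
    if .55<p[0]<.67 and .06<p[2]<.085: print(k,onplane(d,*ellc(l),.075).round(4),p.round(4),s[:4])
E
python3 rings.py; python3 mv.py .4285 .0005 .045 -14
```

```text
blue [ 0.6138 -0.0068  0.075 ] [ 0.6165 -0.0069  0.0721] [291  16  70  77]
red [0.6097 0.1121 0.075 ] [0.6122 0.1126 0.0719] [191  20  69  76]
green [0.6056 0.2309 0.075 ] [0.608  0.2317 0.0717] [90 24 71 76]
pos [4.701e-01 2.000e-04 2.997e-01] a 0.0 t 25.15 f [-0.5 -0.6 -0.7] open 0.0852
row [-0.818, 0.005, 5.096] [-0.017, 0.026, 2.334]
```

Emit:
{"fn": "apply_moves", "kwargs": {"plan": [[-0.82,0,0.5,0,0,2.33,1],[-0.82,0,1.3,0,0,2.33,1],[-0.82,0,2.1,0,0,2.33,1],[-0.82,0,2.8,0,0,2.33,1],[-0.82,0,3.2,0,0,2.33,1],[-0.82,0,3.4,0,0,2.33,1],[-0.82,0,3.4,0,0,2.33,1]]}}

```text
t: 25.85
tool_pos: [0.4279, 0.0007, 0.1288]
orientation: [[0.97, -0.242, -0.005], [-0.242, -0.97, 0.003], [-0.005, -0.002, -1.0]]
wrist_force: [-0.0, -0.2, 0.2]
opening: 0.0854
```

```bash
python3 mv.py .4285 .0005 .045 -14; python3 - <<'E'
from mug import *
d=cap('wrist','w11'); mugs(d)
E
```

```text
pos [0.4279 0.0007 0.1288] a -14.02 t 25.85 f [-0.  -0.2  0.2] open 0.0854
row [0.022, 0.003, 1.676] [-0.014, 0.052, -0.003]
blue n 2985 rim px 0 ztop 0.0576 bbox [  0 247  48 105]
red n 1078 rim px 806 ztop 0.0782 bbox [ 79 218  82  78]
   centre [435.5 154.7] resid 0.72
   handle dir -171.0 28
green n 5605 rim px 1283 ztop 0.078 bbox [280 164  81 115]
   centre [4.293e+02 2.000e-01] resid 1.15
   handle dir 166.3 192
```

View pics/w11.png

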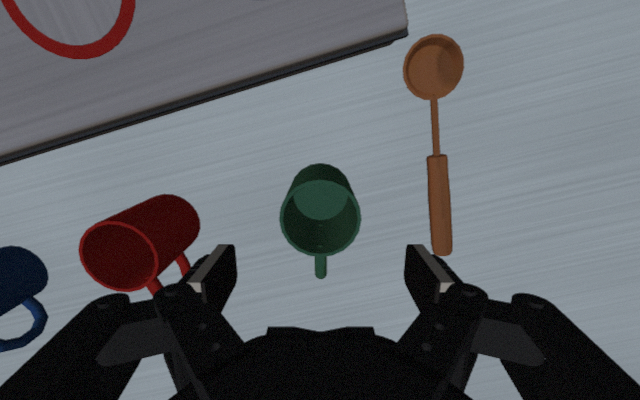

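The mug is centred at (320,215) with its handle straight down the image. The spoon handle at (440,205) clears the right finger.

Emit:
{"fn": "apply_moves", "kwargs": {"plan": [[0.02,0,0.4,0,0.05,0,1],[0.02,0,0.9,0,0.05,0,1],[0.02,0,1.3,0,0.05,0,1],[0.02,0,1.6,0,0.05,0,1],[0.02,0,1.68,0,0.05,0,1],[0.02,0,1.68,0,0.05,0,1],[0.02,0,1.68,0,0.05,0,0],[0.02,0,1.68,0,0.05,0,0],[0.02,0,1.68,0,0.05,0,0],[0.02,0,1.68,0,0.05,0,0],[0.02,0,1.68,0,0.05,0,0]]}}

```text
t: 27.0
tool_pos: [0.4312, 0.0001, 0.0477]
orientation: [[0.97, -0.242, 0.006], [-0.242, -0.97, 0.0], [0.006, -0.002, -1.0]]
wrist_force: [-0.1, 1.6, 6.5]
opening: 0.0577
```

```bash
python3 mv.py .6052 .233 .24 -2
```

```text
pos [4.312e-01 1.000e-04 4.770e-02] a -14.01 t 27.0 f [-0.1  1.6  6.5] open 0.0577
row [2.27, -5.368, -3.826] [-0.009, -0.056, -2.001]
```

Emit:
{"fn": "apply_moves", "kwargs": {"plan": [[0,0,-0.2,0,0,0,0],[0,0,-0.8,0,0,0,0],[0,0,-1.6,0,0,0,0],[0,0,-2.5,0,0,0,0],[0,0,-3.3,0,0,0,0],[0,0,-3.8,0,0,0,0],[0,0,-3.8,0,0,0,0],[0,0,-3.8,0,0,0,0]]}}

```text
t: 27.8
tool_pos: [0.4298, 0.0001, 0.2374]
orientation: [[0.97, -0.242, 0.006], [-0.242, -0.97, 0.0], [0.006, -0.002, -1.0]]
wrist_force: [-0.1, -0.5, -1.7]
opening: 0.0576
```

```bash
python3 mv.py .6052 .233 .24 -2; python3 -c "
from h import *
cap('wrist','w12');cap('scene','s12')"
```

```text
pos [4.298e-01 1.000e-04 2.374e-01] a -14.01 t 27.8 f [-0.1 -0.5 -1.7] open 0.0576
row [2.277, -5.368, -0.03] [-0.009, -0.056, -2.001]
```

View pics/w12.png

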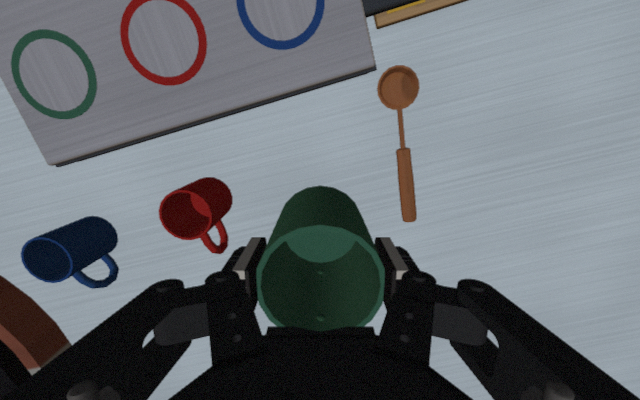

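View pics/s12.png

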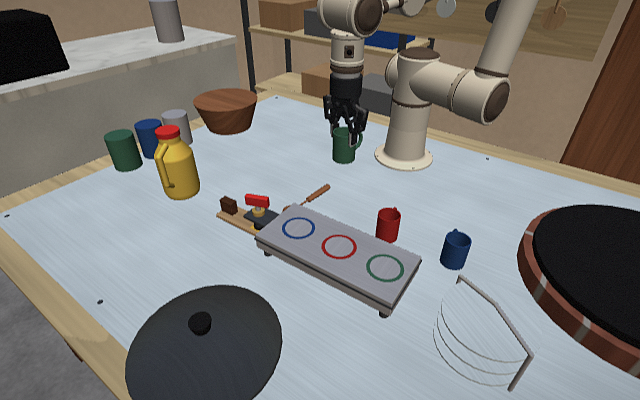

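```bash
cat > held.py <<'E'
from mug import *
import sys
def held(k,dz=.0303):
    d=cap('wrist'); s=st(); p=np.array(s['tool_pos']); R=np.array(s['orientation']); P=cloud(d); M,_=masks(d)
    zr=p[2]+dz; l=M[k]&(abs(P[...,2]-zr)<.008)&(np.hypot(P[...,0]-p[0],P[...,1]-p[1])<.06)
    v,u=np.nonzero(l); q=np.array([onplane(d,a,b,zr)[:2] for a,b in zip(u,v)])*1000
    f=least_squares(lambda c:np.hypot(q[:,0]-c[0],q[:,1]-c[1])-28.5,p[:2]*1000,loss='soft_l1',f_scale=2)
    print('rim z med',np.median(P[l][:,2]).round(4),'exp',zr.round(4),'n',len(u),'centre',f.x.round(1),'offset in tool',(R.T@np.array([f.x[0]/1000-p[0],f.x[1]/1000-p[1],0])*1000).round(1))
held(sys.argv[1])
E
python3 held.py green
```

```text
rim z med 0.2647 exp 0.2659 n 3408 centre [4.286e+02 2.000e-01] offset in tool [-0.2  0.3 -0. ]
```

Emit:
{"fn": "apply_moves", "kwargs": {"plan": [[0.4,-0.9,-0.1,0,0,-0.4,0],[0.8,-1.8,-0.1,0,0,-0.8,0],[1.2,-2.7,-0.1,0,0,-1.2,0],[1.5,-3.6,-0.1,0,0,-1.5,0],[1.9,-4.5,-0.1,0,0,-1.8,0],[2.2,-5.1,-0.1,0,0,-2,0],[2.28,-5.37,-0.1,0,0,-2,0],[2.28,-5.37,-0.1,0,0,-2,0],[2.28,-5.37,-0.1,0,0,-2,0]]}}

```text
t: 28.85
tool_pos: [0.6035, 0.2329, 0.2394]
orientation: [[0.999, -0.035, -0.001], [-0.035, -0.999, 0.0], [-0.001, -0.0, -1.0]]
wrist_force: [0.1, -0.5, -1.6]
opening: 0.0578
```

```bash
python3 mv.py .6052 .233 .128 -2; python3 held.py green
```

```text
pos [0.6035 0.2329 0.2394] a -2.0 t 28.85 f [ 0.1 -0.5 -1.6] open 0.0578
row [0.036, -0.003, 2.228] [-0.002, 0.011, 0.0]
rim z med 0.2684 exp 0.2703 n 3270 centre [603.5 232.5] offset in tool [-0.2  0.   0. ]
```

Emit:
{"fn": "apply_moves", "kwargs": {"plan": [[0.04,0,0.4,0,0,0,0],[0.04,0,0.9,0,0,0,0],[0.04,0,1.4,0,0,0,0],[0.04,0,1.8,0,0,0,0],[0.04,0,2.1,0,0,0,0],[0.04,0,2.2,0,0,0,0],[0.04,0,2.23,0,0,0,0],[0.04,0,2.23,0,0,0,0],[0.04,0,2.23,0,0,0,0]]}}

```text
t: 29.8
tool_pos: [0.6064, 0.2326, 0.1299]
orientation: [[0.999, -0.036, 0.002], [-0.036, -0.999, 0.001], [0.002, -0.001, -1.0]]
wrist_force: [0.2, -0.6, -1.1]
opening: 0.0574
```

Emit:
{"fn": "apply_moves", "kwargs": {"plan": [[0,0,0.02,0,0,0,0],[0,0,0.04,0,0,0,0],[0,0,0.04,0,0,0,0]]}}

```text
t: 30.1
tool_pos: [0.6065, 0.2327, 0.1281]
orientation: [[0.999, -0.035, 0.002], [-0.035, -0.999, 0.001], [0.002, -0.001, -1.0]]
wrist_force: [-0.7, -0.9, -1.5]
opening: 0.0573
```

Emit:
{"fn": "apply_moves", "kwargs": {"plan": [[0,0,0.02,0,0,0,0],[0,0,0.04,0,0,0,0],[0,0,0.04,0,0,0,0]]}}

```text
t: 30.4
tool_pos: [0.6063, 0.2327, 0.1257]
orientation: [[0.999, -0.035, 0.002], [-0.035, -0.999, 0.001], [0.002, -0.001, -1.0]]
wrist_force: [-0.1, 0.0, -2.7]
opening: 0.0575
```

Emit:
{"fn": "apply_moves", "kwargs": {"plan": [[-0.02,0,0.02,0,0,0,0],[-0.02,0,0.04,0,0,0,0],[-0.02,0,0.04,0,0,0,0]]}}

```text
t: 30.7
tool_pos: [0.6051, 0.2327, 0.1235]
orientation: [[0.999, -0.035, 0.001], [-0.035, -0.999, 0.001], [0.001, -0.001, -1.0]]
wrist_force: [0.0, 0.7, -1.9]
opening: 0.0574
```

Emit:
{"fn": "apply_moves", "kwargs": {"plan": [[0,0,0.02,0,0,0,0],[0,0,0.03,0,0,0,0],[0,0,0.03,0,0,0,0]]}}

```text
t: 31.0
tool_pos: [0.6051, 0.2326, 0.1218]
orientation: [[0.999, -0.035, 0.001], [-0.035, -0.999, 0.001], [0.001, -0.001, -1.0]]
wrist_force: [0.2, 0.1, -1.3]
opening: 0.0573
```

Emit:
{"fn": "apply_moves", "kwargs": {"plan": [[0,0,0.01,0,0,0,0],[0,0,0.02,0,0,0,0],[0,0,0.02,0,0,0,0]]}}

```text
t: 31.3
tool_pos: [0.605, 0.2326, 0.1207]
orientation: [[0.999, -0.035, 0.001], [-0.035, -0.999, 0.001], [0.001, -0.001, -1.0]]
wrist_force: [-0.3, 0.1, -1.9]
opening: 0.0573
```

Emit:
{"fn": "apply_moves", "kwargs": {"plan": [[0,0,0.01,0,0,0,0],[0,0,0.02,0,0,0,0],[0,0,0.02,0,0,0,0]]}}

```text
t: 31.6
tool_pos: [0.6051, 0.2327, 0.1203]
orientation: [[0.999, -0.035, 0.001], [-0.035, -0.999, 0.001], [0.001, -0.001, -1.0]]
wrist_force: [-2.0, -1.3, 2.1]
opening: 0.0573
```

Emit:
{"fn": "apply_moves", "kwargs": {"plan": [[0,0,0.01,0,0,0,0],[0,0,0.02,0,0,0,0],[0,0,0.02,0,0,0,0]]}}

```text
t: 31.9
tool_pos: [0.6052, 0.2327, 0.1203]
orientation: [[0.999, -0.035, 0.001], [-0.035, -0.999, 0.0], [0.001, -0.0, -1.0]]
wrist_force: [-4.2, -0.7, 5.9]
opening: 0.0572
```

Emit:
{"fn": "apply_moves", "kwargs": {"plan": [[0,0,0,0,0,0,0.85],[0,0,0,0,0,0,1],[0,0,0,0,0,0,1],[0,0,0,0,0,0,1],[0,0,-0.4,0,0,0,1],[0,0,-0.9,0,0,0,1],[0,0,-1.6,0,0,0,1],[0,0,-2.4,0,0,0,1],[-1,0,-3.2,0,0,0,1],[-1.6,0,-3.4,0,0,0,1],[-1.6,0,-3.4,0,0,0,1]]}}

```text
t: 33.0
tool_pos: [0.5231, 0.2365, 0.2943]
orientation: [[0.999, -0.033, 0.006], [-0.033, -0.999, 0.002], [0.006, -0.002, -1.0]]
wrist_force: [1.2, 0.8, 0.1]
opening: 0.0852
```

```bash
cat > shelf.py <<'E'
from mug import *
for n in ['wrist','top']:
    d=cap(n,'shelf_'+n+str(int(st()['t']))); print(n)
    print('SHELF'); mugs(d,zr=.1506,box=(.52,.70,-.07,.30)); print('BENCH'); mugs(d)
E
python3 shelf.py; ls -t pics|head -2; python3 mv.py .435 .155 .20 9
```

```text
wrist
SHELF
blue n 1140 rim px 0 ztop 0.0741 bbox [484  60  69  72]
red n 1112 rim px 0 ztop 0.0738 bbox [385  68  68  71]
green n 3749 rim px 682 ztop 0.1505 bbox [288  75  66  98]
   centre [601.6 231.8] resid 0.86
   handle dir 177.8 168
BENCH
blue n 2003 rim px 360 ztop 0.0779 bbox [233 215  47  64]
   centre [424.1 333.1] resid 1.36
   handle dir -157.5 152
red n 1679 rim px 345 ztop 0.0782 bbox [354 204  48  67]
   centre [436.5 156.6] resid 1.17
   handle dir -172.2 79
top
SHELF
blue n 178 rim px 0 ztop 0.0781 bbox [307 169  30  29]
red n 179 rim px 0 ztop 0.0786 bbox [264 169  30  29]
green n 542 rim px 61 ztop 0.153 bbox [223 170  28  31]
   centre [601.2 232.5] resid 1.03
BENCH
blue n 476 rim px 72 ztop 0.0803 bbox [186 240  27  25]
   centre [422.  334.5] resid 0.82
   handle dir -157.9 11
red n 353 rim px 59 ztop 0.0808 bbox [252 237  21  33]
   centre [434.8 156. ] resid 0.81
   handle dir -170.6 32
shelf_top33.png
shelf_wrist33.png
pos [0.5249 0.2356 0.291 ] a -1.99 t 33.1 f [-0.2 -0.   0.2] open 0.0851
row [-1.747, 1.675, 1.813] [-0.005, -0.032, -1.832]
```

```bash
python3 rings.py; python3 - <<'E'
import cv2
i=cv2.imread('pics/shelf_wrist33.png'); cv2.imwrite('pics/sw33.png',cv2.resize(i[40:300,220:600],None,fx=2.1,fy=2.1))
E
```

```text
blue [ 0.6143 -0.0053  0.075 ] [ 0.6169 -0.0056  0.0726] [484  60  70  73]
red [0.6103 0.1139 0.075 ] [0.6131 0.1133 0.0724] [385  68  68  72]
green [0.6    0.2331 0.075 ] [0.6035 0.2331 0.0767] [286  76  68  99]
```

View pics/sw33.png

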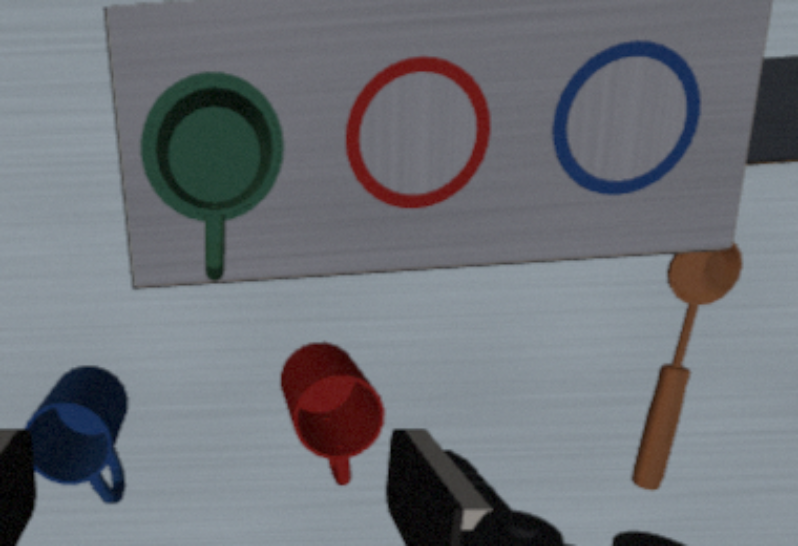

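Emit:
{"fn": "apply_moves", "kwargs": {"plan": [[-0.5,0.5,0,0,0,-0.6,1],[-1.2,1.1,0.4,0,0,-1.3,1],[-1.75,1.67,1.0,0,0,-1.83,1],[-1.75,1.67,1.8,0,0,-1.83,1],[-1.75,1.67,2.5,0,0,-1.83,1],[-1.75,1.67,3.0,0,0,-1.83,1],[-1.75,1.67,3.2,0,0,-1.83,1],[-1.75,1.67,3.2,0,0,-1.83,1],[-1.75,1.67,3.2,0,0,-1.83,1]]}}

```text
t: 34.05
tool_pos: [0.4361, 0.155, 0.1306]
orientation: [[0.988, 0.156, 0.003], [0.156, -0.988, 0.0], [0.003, -0.0, -1.0]]
wrist_force: [-0.7, 0.4, 0.1]
opening: 0.0853
```

```bash
python3 mv.py .4355 .1555 .045 9; python3 - <<'E'
from mug import *
d=cap('wrist','w14'); mugs(d)
E
```

```text
pos [0.4361 0.155  0.1306] a 8.95 t 34.05 f [-0.7  0.4  0.1] open 0.0853
row [-0.014, -0.011, 1.712] [-0.0, -0.026, -0.009]
blue n 9691 rim px 2173 ztop 0.0775 bbox [ 27 150 139 112]
   centre [423.8 331.2] resid 1.79
   handle dir -158.8 768
red n 4277 rim px 1071 ztop 0.0781 bbox [278 165  80 114]
   centre [436.2 156.5] resid 0.96
   handle dir -170.6 194
```

View pics/w14.png

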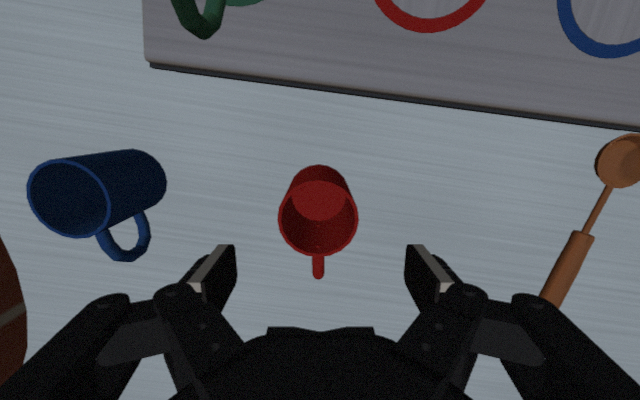

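Emit:
{"fn": "apply_moves", "kwargs": {"plan": [[0,-0.02,0.4,0,0,0,1],[0,-0.02,0.9,0,0,0,1],[0,-0.02,1.3,0,0,0,1],[0,-0.02,1.6,0,0,0,1],[0,-0.02,1.71,0,0,0,1],[0,-0.02,1.71,0,0,0,1],[0,-0.02,1.71,0,0,0,0],[0,-0.02,1.71,0,0,0,0],[0,-0.02,1.71,0,0,0,0],[0,-0.02,1.71,0,0,0,0],[0,-0.02,1.71,0,0,0,0]]}}

```text
t: 35.2
tool_pos: [0.438, 0.1564, 0.0472]
orientation: [[0.988, 0.156, 0.007], [0.156, -0.988, 0.001], [0.007, 0.0, -1.0]]
wrist_force: [-0.8, 0.8, 6.1]
opening: 0.0579
```

Emit:
{"fn": "apply_moves", "kwargs": {"plan": [[0,0,-0.2,0,0,0,0],[0,0,-0.8,0,0,0,0],[0,0,-1.6,0,0,0,0],[0,0,-2.5,0,0,0,0],[0,0,-3.3,0,0,0,0],[0,0,-3.8,0,0,0,0],[0,0,-3.8,0,0,0,0],[0,0,-3.8,0,0,0,0]]}}

```text
t: 36.0
tool_pos: [0.4364, 0.1562, 0.237]
orientation: [[0.988, 0.156, 0.007], [0.156, -0.988, 0.001], [0.007, 0.0, -1.0]]
wrist_force: [-0.8, -0.2, -1.6]
opening: 0.0573
```

```bash
python3 mv.py .6102 .1135 .24 -2; python3 held.py red
```

```text
pos [0.4364 0.1562 0.237 ] a 8.95 t 36.0 f [-0.8 -0.2 -1.6] open 0.0573
row [3.301, 1.384, -0.036] [-0.005, -0.068, 1.826]
rim z med 0.2666 exp 0.2661 n 3178 centre [435.7 156.2] offset in tool [-0.  -0.1 -0. ]
```

Emit:
{"fn": "apply_moves", "kwargs": {"plan": [[0.5,0.2,-0.1,0,0,0.4,0],[1.2,0.5,-0.1,0,0,0.8,0],[1.9,0.8,-0.1,0,0,1.2,0],[2.6,1.1,-0.1,0,0,1.5,0],[3.1,1.3,-0.1,0,0,1.8,0],[3.3,1.38,-0.1,0,0,1.83,0],[3.3,1.38,-0.1,0,0,1.83,0],[3.3,1.38,-0.1,0,0,1.83,0]]}}

```text
t: 36.85
tool_pos: [0.608, 0.1137, 0.2393]
orientation: [[0.999, -0.035, 0.0], [-0.035, -0.999, 0.001], [0.0, -0.001, -1.0]]
wrist_force: [-0.3, 0.1, -1.3]
opening: 0.0574
```

```bash
python3 mv.py .6105 .1135 .125 -2; python3 held.py red; python3 -c "
from h import *
cap('wrist','w15')"
```

```text
pos [0.608  0.1137 0.2393] a -2.02 t 36.85 f [-0.3  0.1 -1.3] open 0.0574
row [0.049, 0.005, 2.286] [-0.008, -0.003, -0.003]
rim z med 0.2688 exp 0.2702 n 3380 centre [608.5 113.3] offset in tool [0.5 0.6 0. ]
```

View pics/w15.png

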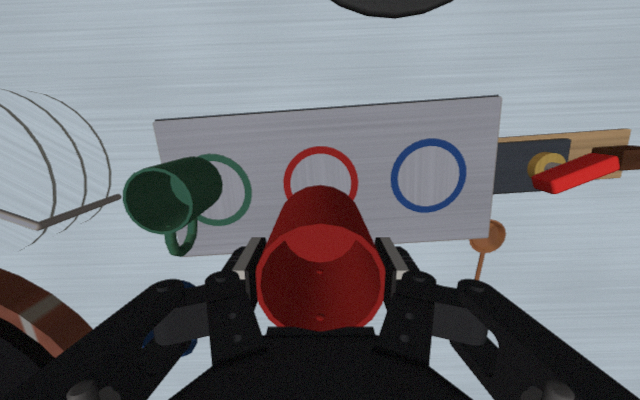

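The green ring is now visible to the right of the green mug, at about (220,190), so that mug has been knocked aside on the shelf. I'll place red first and then mend green.

Emit:
{"fn": "apply_moves", "kwargs": {"plan": [[0.05,0,0.4,0,0,0,0],[0.05,0,0.9,0,0,0,0],[0.05,0,1.4,0,0,0,0],[0.05,0,1.8,0,0,0,0],[0.05,0,2.1,0,0,0,0],[0.05,0,2.2,0,0,0,0],[0.05,0,2.28,0,0,0,0],[0.05,0,2.28,0,0,0,0],[0.05,0,2.28,0,0,0,0]]}}

```text
t: 37.85
tool_pos: [0.6116, 0.1141, 0.1276]
orientation: [[0.999, -0.035, 0.004], [-0.035, -0.999, 0.001], [0.004, -0.001, -1.0]]
wrist_force: [1.0, 0.5, -2.2]
opening: 0.0572
```

Emit:
{"fn": "apply_moves", "kwargs": {"plan": [[0,0,0.02,0,0,0,0],[0,0,0.04,0,0,0,0],[0,0,0.04,0,0,0,0]]}}

```text
t: 38.15
tool_pos: [0.6118, 0.114, 0.1258]
orientation: [[0.999, -0.035, 0.005], [-0.035, -0.999, 0.001], [0.005, -0.001, -1.0]]
wrist_force: [0.1, -0.9, -1.9]
opening: 0.0576
```

Emit:
{"fn": "apply_moves", "kwargs": {"plan": [[0,0,0.02,0,0,0,0],[0,0,0.04,0,0,0,0],[0,0,0.04,0,0,0,0]]}}

```text
t: 38.45
tool_pos: [0.6117, 0.114, 0.1236]
orientation: [[0.999, -0.035, 0.004], [-0.035, -0.999, 0.001], [0.004, -0.001, -1.0]]
wrist_force: [-0.1, 0.5, -1.0]
opening: 0.0577
```

Emit:
{"fn": "apply_moves", "kwargs": {"plan": [[-0.01,0,0.02,0,0,0,0],[-0.01,0,0.04,0,0,0,0],[-0.01,0,0.06,0,0,0,0],[-0.01,0,0.06,0,0,0,0]]}}

```text
t: 38.85
tool_pos: [0.611, 0.114, 0.1203]
orientation: [[0.999, -0.035, 0.004], [-0.035, -0.999, 0.001], [0.004, -0.001, -1.0]]
wrist_force: [0.1, 0.4, -1.4]
opening: 0.0576
```

Emit:
{"fn": "apply_moves", "kwargs": {"plan": [[0,0,0.01,0,0,0,0],[0,0,0.02,0,0,0,0],[0,0,0.02,0,0,0,0]]}}

```text
t: 39.15
tool_pos: [0.6112, 0.114, 0.1198]
orientation: [[0.999, -0.035, 0.004], [-0.035, -0.999, 0.001], [0.004, -0.001, -1.0]]
wrist_force: [-1.4, 0.5, 1.7]
opening: 0.0574
```

Emit:
{"fn": "apply_moves", "kwargs": {"plan": [[0,0,0,0,0,0,0.85],[0,0,0,0,0,0,1],[0,0,0,0,0,0,1],[0,0,0,0,0,0,1],[0,0,-0.4,0,0,0,1],[0,0,-0.9,0,0,0,1],[0,0,-1.6,0,0,0,1],[0,0,-2.4,0,0,0,1],[-0.6,-1,-3.0,0,0,0,1],[-1.2,-2,-3.2,0,0,0,1],[-1.2,-2.3,-3.2,0,0,0,1],[-1.2,-2.3,-3.2,0,0,0,1]]}}

```text
t: 40.35
tool_pos: [0.5533, 0.235, 0.2814]
orientation: [[1.0, -0.029, 0.006], [-0.029, -1.0, 0.003], [0.006, -0.003, -1.0]]
wrist_force: [0.8, -0.4, -0.8]
opening: 0.0855
```

```bash
python3 shelf.py; python3 - <<'E'
from h import *
d=cap('wrist','w16')
E
```

```text
wrist
SHELF
blue n 1145 rim px 0 ztop 0.0741 bbox [486  87  70  72]
red n 4359 rim px 807 ztop 0.1506 bbox [386  94  92  99]
   centre [608.9 115.4] resid 1.06
   handle dir 177.6 380
green n 3860 rim px 599 ztop 0.1503 bbox [269  98  86  93]
   centre [615.3 251.9] resid 0.96
   handle dir 176.4 198
BENCH
blue n 2070 rim px 366 ztop 0.0778 bbox [235 235  44  67]
   centre [424.5 333.5] resid 1.5
   handle dir -157.2 160
top
SHELF
blue n 182 rim px 0 ztop 0.0777 bbox [307 169  30  29]
red n 493 rim px 83 ztop 0.1516 bbox [264 169  30  37]
   centre [607.5 114.3] resid 1.01
   handle dir 178.3 41
green n 173 rim px 21 ztop 0.1555 bbox [229 168  22  21]
   centre [614. 253.] resid 1.07
BENCH
blue n 155 rim px 21 ztop 0.0789 bbox [186 240  26  10]
   centre [421.1 334.2] resid 0.77
```

View pics/w16.png

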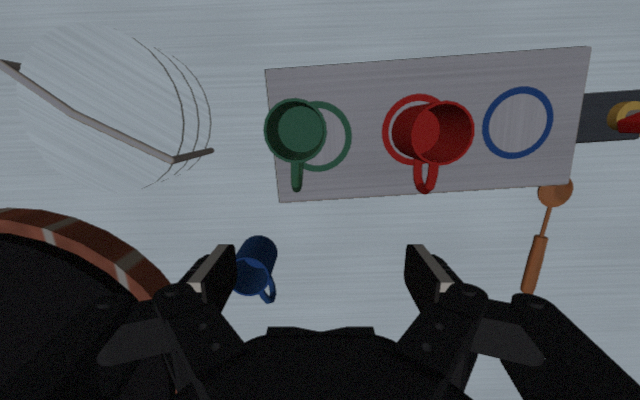

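```bash
python3 - <<'E'
from h import *
d=cap('wrist'); P=cloud(d)
s=(P[...,1]>.27)&(P[...,1]<.6)&(P[...,0]>.5)&(P[...,2]>.02)&(P[...,2]<.2)
q=P[s]; i=np.argsort(q[:,1])[:400]; print(len(q),q[i[::40]].round(3))
E
python3 mv.py .617 .252 .119 -4
```

```text
27483 [[0.68  0.27  0.072]
 [0.571 0.27  0.072]
 [0.596 0.271 0.149]
 [0.596 0.271 0.134]
 [0.537 0.271 0.072]
 [0.597 0.272 0.142]
 [0.667 0.272 0.073]
 [0.634 0.272 0.15 ]
 [0.574 0.273 0.073]
 [0.633 0.273 0.135]]
pos [0.5547 0.23   0.279 ] a -2.04 t 40.55 f [0.2 0.5 0.3] open 0.085
row [1.218, -0.484, 3.205] [-0.003, -0.032, 0.326]
```

```bash
python3 - <<'E'
from h import *
for n in ['wrist','scene']:
    d=cap(n); P=cloud(d)
    s=(P[...,1]>.292)&(P[...,1]<.6)&(P[...,0]>.56)&(P[...,0]<.72)&(P[...,2]>.02)&(P[...,2]<.2)
    q=P[s]; i=np.argsort(q[:,1])[:60]; print(n,len(q),q[i[::6]].round(3))
E
```

```text
wrist 25154 [[0.685 0.292 0.058]
 [0.646 0.372 0.075]
 [0.639 0.372 0.078]
 [0.645 0.372 0.114]
 [0.64  0.372 0.077]
 [0.634 0.372 0.113]
 [0.63  0.372 0.037]
 [0.633 0.372 0.111]
 [0.637 0.372 0.114]
 [0.634 0.372 0.038]]
scene 8569 [[0.67  0.292 0.044]
 [0.633 0.292 0.058]
 [0.657 0.293 0.056]
 [0.677 0.293 0.062]
 [0.687 0.294 0.059]
 [0.641 0.374 0.042]
 [0.635 0.375 0.117]
 [0.653 0.375 0.039]
 [0.654 0.376 0.08 ]
 [0.65  0.376 0.04 ]]
```

Emit:
{"fn": "apply_moves", "kwargs": {"plan": [[0.5,-0.2,0.3,0,0,0.3,1],[1.0,-0.4,0.8,0,0,0.33,1],[1.22,-0.48,1.3,0,0,0.33,1],[1.22,-0.48,1.8,0,0,0.33,1],[1.22,-0.48,2.4,0,0,0.33,1],[1.22,-0.48,2.9,0,0,0.33,1],[1.22,-0.48,3.2,0,0,0.33,1],[1.22,-0.48,3.2,0,0,0.33,1],[1.22,-0.48,3.2,0,0,0.33,1]]}}

```text
t: 41.55
tool_pos: [0.6179, 0.2511, 0.1201]
orientation: [[0.997, -0.072, 0.004], [-0.072, -0.997, 0.0], [0.004, -0.001, -1.0]]
wrist_force: [-0.0, 0.4, 0.1]
opening: 0.085
```

Emit:
{"fn": "apply_moves", "kwargs": {"plan": [[0,0,0,0,0,0,0],[0,0,0,0,0,0,0],[0,0,0,0,0,0,0],[0,0,0,0,0,0,0],[0,0,0,0,0,0,0],[0,0,0,0,0,0,0]]}}

```text
t: 42.15
tool_pos: [0.6195, 0.2515, 0.1225]
orientation: [[0.997, -0.071, 0.009], [-0.071, -0.997, 0.001], [0.008, -0.002, -1.0]]
wrist_force: [1.2, 0.5, 6.4]
opening: 0.0572
```

```bash
python3 mv.py .6065 .233 .135 -4; python3 -c "
from h import *
cap('wrist','w17')"; python3 held.py green
```

```text
pos [0.6195 0.2515 0.1225] a -4.1 t 42.15 f [1.2 0.5 6.4] open 0.0572
row [-0.23, 0.388, -0.253] [-0.018, -0.081, -0.016]
rim z med 0.1497 exp 0.1528 n 2870 centre [618.6 251.2] offset in tool [-0.9  0.4 -0. ]
```

View pics/w17.png

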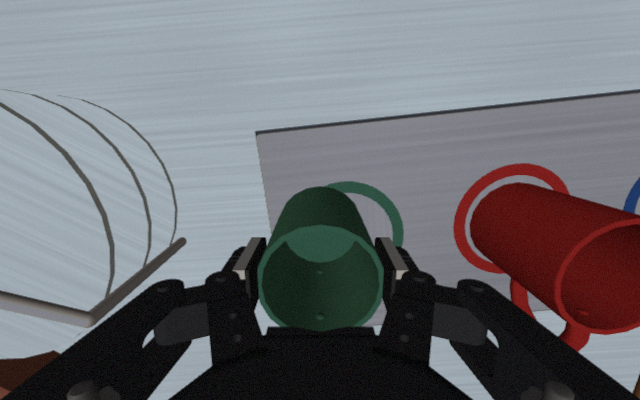

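Emit:
{"fn": "apply_moves", "kwargs": {"plan": [[0,0,-0.15,0,0,0,0],[0,0,-0.3,0,0,0,0],[-0.1,0.15,-0.3,0,0,0,0],[-0.2,0.3,-0.3,0,0,0,0],[-0.23,0.39,-0.3,0,0,0,0],[-0.23,0.39,-0.3,0,0,0,0],[-0.23,0.39,-0.2,0,0,0,0],[-0.23,0.39,-0.1,0,0,0,0],[-0.23,0.39,-0.05,0,0,0,0],[-0.23,0.39,-0.05,0,0,0,0]]}}

```text
t: 43.25
tool_pos: [0.6061, 0.233, 0.1238]
orientation: [[0.997, -0.071, 0.007], [-0.071, -0.997, 0.001], [0.007, -0.002, -1.0]]
wrist_force: [-0.2, 0.2, -0.9]
opening: 0.0574
```

```bash
python3 mv.py .6065 .233 .1225 -4;  python3 held.py green
```

```text
pos [0.6061 0.233  0.1238] a -4.09 t 43.25 f [-0.2  0.2 -0.9] open 0.0574
row [0.008, -0.002, 0.026] [-0.014, -0.066, -0.015]
rim z med 0.151 exp 0.1546 n 2737 centre [605.3 232.5] offset in tool [-1.1  0.6 -0. ]
```

Emit:
{"fn": "apply_moves", "kwargs": {"plan": [[0.03,0,0.01,0,0,0,0],[0.03,0,0.03,0,0,0,0],[0.03,0,0.03,0,0,0,0]]}}

```text
t: 43.6
tool_pos: [0.6079, 0.2329, 0.1228]
orientation: [[0.997, -0.071, 0.008], [-0.071, -0.997, 0.001], [0.008, -0.002, -1.0]]
wrist_force: [0.6, -0.4, -1.5]
opening: 0.0572
```

Emit:
{"fn": "apply_moves", "kwargs": {"plan": [[0,0,0.01,0,0,0,0],[0,0,0.02,0,0,0,0],[0,0,0.02,0,0,0,0]]}}

```text
t: 43.9
tool_pos: [0.6082, 0.2329, 0.1225]
orientation: [[0.997, -0.071, 0.008], [-0.071, -0.997, 0.001], [0.008, -0.002, -1.0]]
wrist_force: [-1.3, -1.0, 4.0]
opening: 0.0577
```

Emit:
{"fn": "apply_moves", "kwargs": {"plan": [[0,0,0,0,0,0,0.85],[0,0,0,0,0,0,1],[0,0,0,0,0,0,1],[0,0,0,0,0,0,1],[0,0,-0.4,0,0,0,1],[0,0,-0.9,0,0,0,1],[0,0,-1.6,0,0,0,1],[0,0,-2.4,0,0,0,1],[-0.8,0,-3.0,0,0,0,1],[-1.6,0,-3.2,0,0,0,1],[-1.8,0,-3.2,0,0,0,1],[-1.8,0,-3.2,0,0,0,1]]}}

```text
t: 45.1
tool_pos: [0.5163, 0.2395, 0.2821]
orientation: [[0.997, -0.07, 0.009], [-0.07, -0.998, 0.001], [0.009, -0.002, -1.0]]
wrist_force: [0.1, -0.6, -0.8]
opening: 0.0856
```

```bash
python3 shelf.py; python3 mv.py .423 .334 .20 22;python3 - <<'E'
from h import *
d=cap('wrist','w18')
E
```

```text
wrist
SHELF
blue n 1280 rim px 0 ztop 0.074 bbox [490  43  73  77]
red n 4313 rim px 845 ztop 0.1506 bbox [387  51  96 104]
   centre [608.6 115.4] resid 0.98
   handle dir 177.5 415
green n 4060 rim px 723 ztop 0.1504 bbox [286  66  69 101]
   centre [603.8 232.7] resid 0.87
   handle dir 175.3 190
BENCH
blue n 2173 rim px 402 ztop 0.0778 bbox [235 216  48  66]
   centre [424.  332.9] resid 1.4
   handle dir -157.8 166
top
SHELF
blue n 180 rim px 0 ztop 0.0783 bbox [307 169  30  29]
red n 488 rim px 82 ztop 0.1518 bbox [264 169  30  37]
   centre [607.3 114.4] resid 1.02
   handle dir 178.6 36
green n 599 rim px 68 ztop 0.1514 bbox [221 170  30  35]
   centre [603.3 233.3] resid 1.12
   handle dir 176.7 31
BENCH
blue n 499 rim px 77 ztop 0.0799 bbox [186 240  27  29]
   centre [421.3 334.4] resid 1.05
   handle dir -156.9 29
pos [0.5175 0.239  0.2809] a -4.09 t 45.2 f [ 0.  -0.7 -0.5] open 0.086
row [-2.032, -1.759, 1.606] [0.004, -0.075, -4.349]
```

View pics/w18.png

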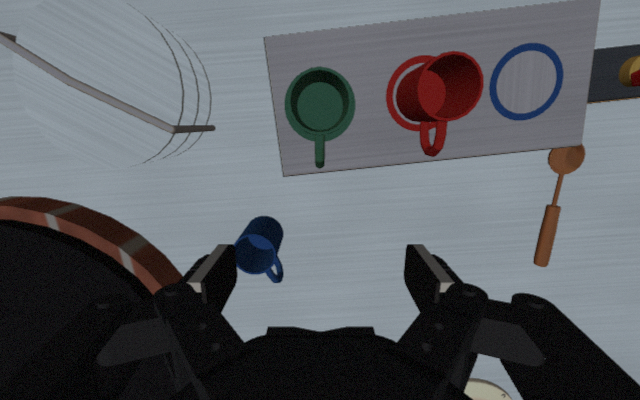

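```bash
python3 - <<'E'
from h import *
d=cap('top'); P=cloud(d)
s=(P[...,1]>.38)&(P[...,1]<.6)&(P[...,0]>.28)&(P[...,0]<.52)&(P[...,2]>.012)&(P[...,2]<.3)
q=P[s]; i=np.argsort(q[:,1])[:60]; print(len(q),q[i[::6]].round(3), q[:,2].max())
E
```

```text
3013 [[0.28  0.461 0.041]
 [0.285 0.463 0.027]
 [0.293 0.464 0.027]
 [0.28  0.464 0.042]
 [0.28  0.464 0.014]
 [0.3   0.465 0.042]
 [0.312 0.466 0.058]
 [0.307 0.466 0.03 ]
 [0.308 0.466 0.038]
 [0.301 0.467 0.026]] 0.07952157669403408
```

Emit:
{"fn": "apply_moves", "kwargs": {"plan": [[-0.6,-0.5,0,0,0,-1.3,1],[-1.3,-1.1,0,0,0,-2.6,1],[-1.9,-1.6,0.4,0,0,-3.8,1],[-2.03,-1.76,1.0,0,0,-4.35,1],[-2.03,-1.76,1.6,0,0,-4.35,1],[-2.03,-1.76,2.2,0,0,-4.35,1],[-2.03,-1.76,2.6,0,0,-4.35,1],[-2.03,-1.76,2.6,0,0,-4.35,1],[-2.03,-1.76,2.6,0,0,-4.35,1]]}}

```text
t: 46.2
tool_pos: [0.4243, 0.3338, 0.15]
orientation: [[0.928, 0.374, 0.006], [0.374, -0.928, 0.0], [0.006, 0.002, -1.0]]
wrist_force: [0.5, 0.8, 0.2]
opening: 0.0853
```

```bash
python3 - <<'E'
from mug import *
d=cap('wrist','w19'); mugs(d)
E
python3 mv.py .4235 .333 .045 22
```

```text
blue n 4752 rim px 1041 ztop 0.078 bbox [280 164  73 105]
   centre [423.6 335.6] resid 1.12
   handle dir -157.8 164
pos [0.4249 0.3342 0.1511] a 21.95 t 46.25 f [0.1 0.8 0.1] open 0.0852
row [-0.052, 0.008, 2.121] [0.018, -0.079, -0.009]
```

View pics/w19.png

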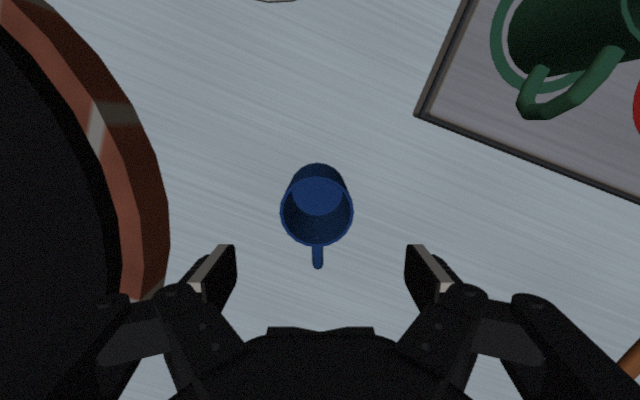

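Emit:
{"fn": "apply_moves", "kwargs": {"plan": [[0,-0.02,0.5,0,0,0,1],[0,-0.02,1.1,0,0,0,1],[0,-0.02,1.6,0,0,0,1],[0,-0.02,2.0,0,0,0,1],[0,-0.02,2.12,0,0,0,1],[0,-0.02,2.12,0,0,0,1],[0,-0.02,2.12,0,0,0,0],[0,-0.02,2.12,0,0,0,0],[0,-0.02,2.12,0,0,0,0],[0,-0.02,2.12,0,0,0,0],[0,-0.02,2.12,0,0,0,0]]}}

```text
t: 47.35
tool_pos: [0.4272, 0.3361, 0.0472]
orientation: [[0.927, 0.374, 0.012], [0.374, -0.928, 0.003], [0.013, 0.002, -1.0]]
wrist_force: [-0.3, 0.1, 6.6]
opening: 0.0571
```

Emit:
{"fn": "apply_moves", "kwargs": {"plan": [[0,0,-0.2,0,0,0,0],[0,0,-0.8,0,0,0,0],[0,0,-1.6,0,0,0,0],[0,0,-2.5,0,0,0,0],[0,0,-3.4,0,0,0,0],[0,0,-4.2,0,0,0,0],[0,0,-4.3,0,0,0,0],[0,0,-4.3,0,0,0,0],[0,0,-4.3,0,0,0,0]]}}

```text
t: 48.25
tool_pos: [0.4235, 0.3349, 0.2603]
orientation: [[0.927, 0.374, 0.009], [0.374, -0.928, 0.002], [0.009, 0.002, -1.0]]
wrist_force: [-0.3, 0.0, -2.2]
opening: 0.0576
```

```bash
python3 mv.py .614 -.006 .265 0; python3 held.py blue
```

```text
pos [0.4235 0.3349 0.2603] a 21.95 t 48.25 f [-0.3  0.  -2.2] open 0.0576
row [0.986, 7.749, -0.07] [0.001, -0.09, 3.658]
rim z med 0.2896 exp 0.29 n 3463 centre [422.  333.5] offset in tool [-1.7  0.7 -0. ]
```

Emit:
{"fn": "apply_moves", "kwargs": {"plan": [[0.1,0.7,-0.1,0,0,0.4,0],[0.2,1.5,-0.1,0,0,0.8,0],[0.3,2.3,-0.1,0,0,1.2,0],[0.4,3.1,-0.1,0,0,1.6,0],[0.5,3.9,-0.1,0,0,2.0,0],[0.6,4.7,-0.1,0,0,2.4,0],[0.7,5.5,-0.1,0,0,2.8,0],[0.8,6.3,-0.1,0,0,3.2,0],[0.9,7.1,-0.1,0,0,3.5,0],[0.99,7.6,-0.1,0,0,3.66,0],[0.99,7.75,-0.1,0,0,3.66,0],[0.99,7.75,-0.1,0,0,3.66,0]]}}

```text
t: 49.5
tool_pos: [0.6133, -0.0066, 0.2638]
orientation: [[1.0, -0.001, 0.004], [-0.001, -1.0, 0.002], [0.004, -0.002, -1.0]]
wrist_force: [-1.4, 0.6, -2.6]
opening: 0.0571
```

```bash
python3 mv.py .615 -.006 .125 0; python3 held.py blue; python3 -c "
from h import *
cap('wrist','w20')"
```

```text
pos [ 0.6133 -0.0066  0.2638] a -0.08 t 49.5 f [-1.4  0.6 -2.6] open 0.0571
row [0.022, -0.005, 2.776] [-0.022, -0.043, -0.013]
rim z med 0.2933 exp 0.2946 n 3179 centre [611.7  -7.1] offset in tool [-1.4  1.6 -0. ]
```

View pics/w20.png

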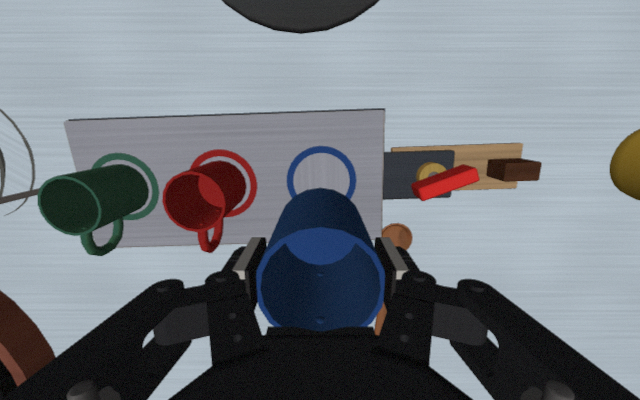

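Emit:
{"fn": "apply_moves", "kwargs": {"plan": [[0.02,0,0.4,0,0,0,0],[0.02,0,0.9,0,0,0,0],[0.02,0,1.5,0,0,0,0],[0.02,0,2.1,0,0,0,0],[0.02,0,2.5,0,0,0,0],[0.02,0,2.7,0,0,0,0],[0.02,0,2.77,0,0,0,0],[0.02,0,2.77,0,0,0,0],[0.02,0,2.77,0,0,0,0]]}}

```text
t: 50.5
tool_pos: [0.6159, -0.0045, 0.1279]
orientation: [[1.0, 0.001, 0.009], [0.001, -1.0, 0.002], [0.009, -0.002, -1.0]]
wrist_force: [0.5, 0.0, -1.4]
opening: 0.0574
```

Emit:
{"fn": "apply_moves", "kwargs": {"plan": [[0,0,0.02,0,0,0,0],[0,0,0.04,0,0,0,0],[0,0,0.06,0,0,0,0],[0,0,0.06,0,0,0,0]]}}

```text
t: 50.9
tool_pos: [0.6158, -0.0045, 0.1248]
orientation: [[1.0, 0.001, 0.008], [0.001, -1.0, 0.002], [0.008, -0.002, -1.0]]
wrist_force: [0.6, -0.6, -1.9]
opening: 0.0573
```

Emit:
{"fn": "apply_moves", "kwargs": {"plan": [[-0.01,0.02,0.02,0,0,0,0],[-0.01,0.02,0.04,0,0,0,0],[-0.01,0.02,0.07,0,0,0,0],[-0.01,0.02,0.07,0,0,0,0]]}}

```text
t: 51.3
tool_pos: [0.6151, -0.0055, 0.1209]
orientation: [[1.0, 0.001, 0.008], [0.001, -1.0, 0.002], [0.008, -0.002, -1.0]]
wrist_force: [-0.0, 0.0, -1.7]
opening: 0.0576
```

Emit:
{"fn": "apply_moves", "kwargs": {"plan": [[0,0,0.01,0,0,0,0],[0,0,0.03,0,0,0,0],[0,0,0.03,0,0,0,0]]}}

```text
t: 51.6
tool_pos: [0.6153, -0.0055, 0.1198]
orientation: [[1.0, 0.001, 0.008], [0.001, -1.0, 0.002], [0.008, -0.002, -1.0]]
wrist_force: [-0.8, 0.0, 0.2]
opening: 0.0574
```

Emit:
{"fn": "apply_moves", "kwargs": {"plan": [[0,0,0.01,0,0,0,0],[0,0,0.02,0,0,0,0],[0,0,0.02,0,0,0,0]]}}

```text
t: 51.9
tool_pos: [0.6154, -0.0055, 0.1199]
orientation: [[1.0, 0.001, 0.008], [0.001, -1.0, 0.002], [0.008, -0.002, -1.0]]
wrist_force: [-4.0, 0.5, 6.5]
opening: 0.0575
```

Emit:
{"fn": "apply_moves", "kwargs": {"plan": [[0,0,0,0,0,0,0.85],[0,0,0,0,0,0,1],[0,0,0,0,0,0,1],[0,0,0,0,0,0,1],[0,0,-0.4,0,0,0,1],[0,0,-0.9,0,0,0,1],[0,0,-1.6,0,0,0,1],[0,0,-2.4,0,0,0,1],[-0.3,-1.0,-3.0,0,0,0,1],[-0.8,-2.0,-3.4,0,0,0,1],[-1,-2.3,-3.4,0,0,0,1],[-1,-2.3,-3.4,0,0,0,1]]}}

```text
t: 53.1
tool_pos: [0.5629, 0.1128, 0.2917]
orientation: [[1.0, 0.006, 0.011], [0.006, -1.0, 0.003], [0.011, -0.003, -1.0]]
wrist_force: [0.5, -0.2, 0.3]
opening: 0.0857
```

```bash
python3 shelf.py; python3 -c "
from h import *
cap('wrist','w21'); d=cap('scene'); i=d['img'][140:330,200:480]; cv2.imwrite('pics/s21.png',cv2.resize(i[:,:,::-1],None,fx=2.8,fy=2.8,interpolation=cv2.INTER_CUBIC))"
```

```text
wrist
SHELF
blue n 4664 rim px 786 ztop 0.1505 bbox [383 105  87  96]
   centre [611.2  -4.3] resid 1.13
   handle dir 179.8 329
red n 3146 rim px 536 ztop 0.1506 bbox [288 108  65  95]
   centre [608.6 113.8] resid 0.8
   handle dir 177.8 143
green n 4332 rim px 767 ztop 0.1502 bbox [171 110  87  95]
   centre [604.6 230.7] resid 1.13
   handle dir 175.6 319
BENCH
top
SHELF
blue n 631 rim px 90 ztop 0.1519 bbox [307 169  30  37]
   centre [610.3  -4.8] resid 0.9
   handle dir 179.9 37
BENCH
```

View pics/w21.png

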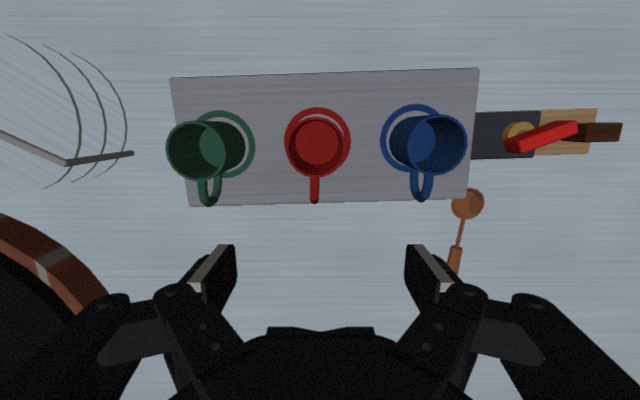

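View pics/s21.png

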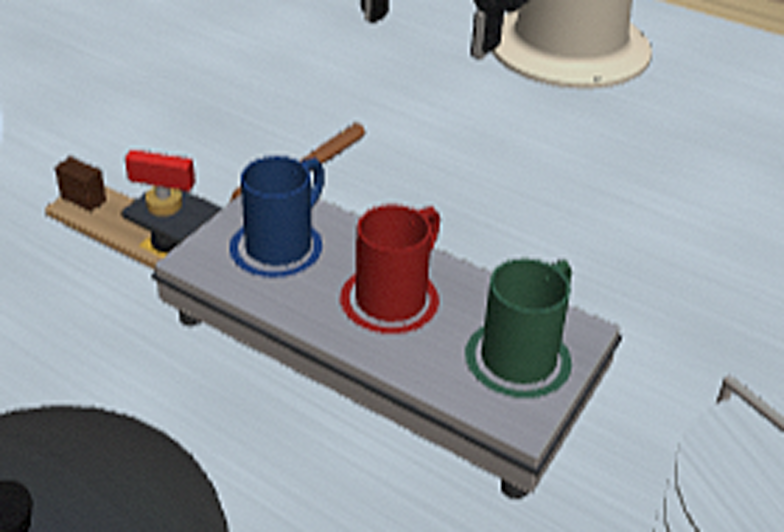

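Emit:
{"fn": "apply_moves", "kwargs": {"plan": [[-0.5,0,-0.3,0,0,0,1],[-1,0,-0.5,0,0,0,1],[-1,0,-0.5,0,0,0,1],[-1,0,-0.5,0,0,0,1],[-1,0,-0.5,0,0,0,1],[-1,0,-0.5,0,0,0,1],[-1,0,-0.5,0,0,0,1],[-1,0,-0.5,0,0,0,1]]}}

```text
t: 54.1
tool_pos: [0.514, 0.1082, 0.3131]
orientation: [[1.0, 0.0, 0.007], [0.0, -1.0, 0.001], [0.007, -0.001, -1.0]]
wrist_force: [0.4, 1.0, 0.6]
opening: 0.0852
```

```bash
python3 shelf.py; python3 - <<'E'
from h import *
d=cap('scene'); P=cloud(d)
i=d['img'][170:225,210:280]; cv2.imwrite('pics/s22.png',cv2.resize(i[:,:,::-1],None,fx=9,fy=9,interpolation=cv2.INTER_CUBIC))
E
```

```text
wrist
SHELF
blue n 4446 rim px 734 ztop 0.1503 bbox [378  62  83  93]
   centre [610.4  -4.5] resid 1.05
   handle dir 179.7 316
red n 2804 rim px 503 ztop 0.1505 bbox [284  65  65  92]
   centre [608.2 113.7] resid 0.74
   handle dir 177.9 155
green n 4235 rim px 743 ztop 0.1501 bbox [170  70  85  91]
   centre [603.8 230.7] resid 1.12
   handle dir 175.7 313
BENCH
top
SHELF
blue n 623 rim px 91 ztop 0.152 bbox [307 169  30  37]
   centre [610.4  -4.8] resid 0.92
   handle dir 180.0 37
BENCH
```

View pics/s22.png

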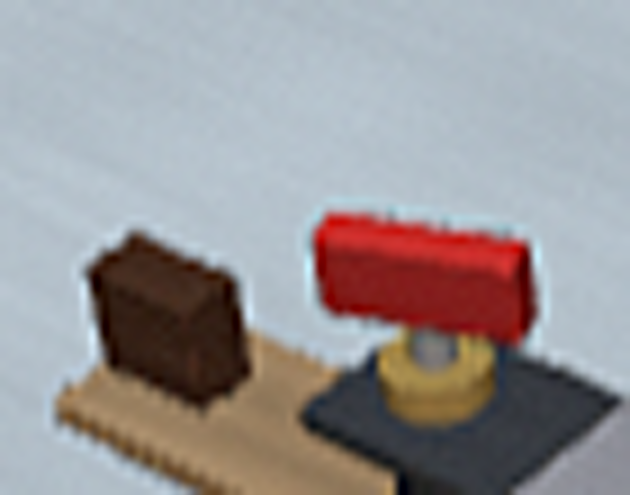

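All three mugs stand on their rings and have not moved between the last two looks. The foot and board are unchanged and the arm is clear, so I'm handing in.

```bash
python3 -c "
from rig import manip
print(manip.hand_in())"
```

```text
the job is handed in; nothing more can be done
None
```

The job is done and handed in at about 54 s of robot time; no verdict was reported.

- **Board and foot:** The board lies flat with its yellow square under the foot. I turned the knob 259° clockwise in one grip. Touching the knob top before and after gave 125.9 mm and 115.8 mm. Touching the block top gave 54.1 mm against its nominal 54 mm. Together these put the squash of the rubber at about 1.2 mm.
- **Mugs:** All three mugs were present, and I moved them only after the foot was down. The green one got knocked about 2 cm off its ring after I had placed it, so I regripped it and put it back.
- **Last checks:** All three mugs stand upright, with rims at about 150 mm, as the measured shelf height of about 72.6 mm predicts. They sit within about 4 mm of their ring centres, and the gripper is open and clear.
- **Disagreements:** The rim fits read 2–4 mm towards the robot compared with where the arm set the mugs down. I took this mostly as measurement bias and did not correct for it. The cameras also differed by up to about 4 mm on some points.
- **Jug, bowls and spoon:** I never touched the jug, bowls or spoon. They look unmoved in the pictures, but I did not measure them again at the end.

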